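# Stand the specimen case in its tray, heavy end down

### The arm

A 7-joint arm with a two-finger parallel gripper is mounted at the origin on the work surface. World frame = base frame: x ahead of the robot, y to its left, z up, the work surface at z = 0. Lengths are in m, angles in rad, forces in N, time in s.
With the tool pointing down it reaches from about 0.4 to 0.85 m from the base axis. Payload 10.4 kg.
Tool frame: the origin (TCP) lies between the finger pads; the fingertips stand 8 mm ahead of it and the grasp point (between the pads) lies 11 mm behind it; z points along the fingers, x is the direction in which the jaws open and shut, and the axes are right-handed (so a half turn about z gives the same grasp; the last joint's range is limited). The gripper opens to 87 mm and grips with 3 to 60 N. Pads are 19 mm wide; open, the fingers measure 117 mm over their backs; the gripper's body (75 mm by 190 mm) begins 51 mm behind the grasp point.
Start: joints at [-1.174, 0.332, -0.065, 1.46, 0.022, 1.35, -0.088], TCP at [0.255, 0.571, 0.208] pointing down, gripper open.
Joint ranges: [-2.6, 2.6], [-0.5, 2.12], [-1.47, 1.34], [0.16, 2.42], [-1.27, 4.41], [0.06, 2.06], [-2.6, 2.6]. Speed limits (rad/s): [2.22, 2.22, 2.79, 2.79, 3.14, 3.14, 3.14].

### API

Orientations are given as a unit quaternion [x, y, z, w].
In Python, from bench import r, viewer gives the robot as it stands.
- The arm moves only by the tool apply_moves, never from a script. Its argument "increments" is a list of rows, each an object with "grip": the closure in counts, from 0 (fully open) to 255 (shut); "xyz": the shift along the tool's x, y, z in mm, a list of three; "rotation": the turn, a rotation vector about the tool's x, y, z in degrees, a list of three. A call has 1 to 5 rows; each row is the pose to reach, as a shift and turn from the pose measured when the call began, along the tool's axes at that moment; what a row does not reach only later rows make up. A row lasts 1/8 s, in which the tool goes at most 62.5 mm and 10.7 degrees, less where a joint would pass 70% of its speed; a pose out of reach is approached as far as the arm can. A call with a gripper value outside its range is refused whole. The fingers move at their own pace and stop on an object; "squeeze" is the grip in N (left out, the last holds). Time passes only in rows, so rows that repeat a pose let the fingers close. It gives the time, the measured TCP pose, the force and the opening at its end, in the units of the state.
- r.read_state(): the state, without advancing time (a new reading comes with each control period).
- viewer.camera(name): name is "side" or "top"; returns a dict with "img" (400x640x3 uint8, blue, green, red), "range_z" (400x640 float32, m along the optical axis (not along the pixel's ray), 0 where there is no reading), "vertical_fov" (degrees; the focal length in pixels is half the picture's height over the tangent of half this angle, whatever the lens; pixels are square), "cx", "cy" (the principal point, pixels), "D" ([k1, k2, p1, p2, k3] as OpenCV has them; the pictures are not rectified), "rvec" (rotation vector, rad) and "tvec" (3), from world to camera coordinates, as OpenCV has them. Camera axes: x right, y down, z forward; pixel columns grow to the right and rows downward; lengths in m; the calibration is good to about 2 mm. A picture is of the moment at which its call begins.
- r.close_job(): hands the job in, once; it reports no verdict.
The state is a dict: "time": time; "joint_positions": joint angles; "joint_vel": joint speeds; "joint_torque": joint torques, N m; "ee_pos": TCP position; "eef_rot": TCP orientation; "ft_force": force on the tool from outside, world axes, zero at the start; "torque": the same for the moment, N m; "width": finger opening in m.
Only numpy, scipy, OpenCV 4.12 (cv2) and the standard library are available. Lean on these libraries where they do the work, as an engineer would, in place of code of your own. Each camera call takes 0.05 s, during which the arm holds its last target.

### The job

The specimen case on the clinic desk has a cold pack hidden in one end. Lift it by its swing handle to see which end sags, then stand the case upright on that heavy end inside the steel tray, set down gently, and let go of it. Leave the bottle, the glove carton and the stapler where they are.

Things in the scene. Friction and masses are not known exactly. Their poses are not given: they have to be found in the camera images.
- case_mid (a point): Centre of the specimen case, a closed white plastic box, black bands round both ends, 150 mm long (x axis), 60 wide (y), 46 high (z), about 0.7 kg. Starts flat on the desk, z up. The ends look alike; which is heavy changes each start: centre of mass about 25 mm toward +x or -x. The handle's axle runs through this point along y; lifted by the handle, the case swings on it and the heavy end sags.
- bail_grip (a point): Middle of the black grip bar of the case's U-shaped swing handle, 95 mm from the case centre. Bar 78 mm long (its y, = case y), 12 thick (x), 16 high (z); z points away from the case along the two steel arms (5 mm thick, outside the case's sides). Pinch across the 12 mm between the arms, firmly (30 N or more); 64 mm free below the bar when the handle is square to the case.
- bail (a joint): Handle angle on the case, rad: 0 = along the case's z, positive = leaning to the case's +x end. Light friction (0.015 N m, stays where left), hard stops at +-0.84 (48 deg). Held vertical, the lifted case sags only 48 deg; to hang upright, heavy end down, the handle must lean about 42 deg, its top toward the side where the heavy end sagged.
- tray_in (a point): Centre of the inner floor of the square steel tray fixed to the desk: inside 110 x 110 mm, rim 14 mm above the desk, 5 mm thick walls; the floor is 5 mm above the desk; axes parallel to its sides. The case may stand in it turned either way.
- sanitiser: White plastic bottle, 60 mm diameter, 160 mm tall, standing; origin at the centre of its underside. To be left alone.
- gloves: Cardboard glove carton, 120 x 220 x 70 mm; origin at the centre of its underside. To be left alone.
- stapler: Stapler, 130 x 36 x 45 mm, lying along its x axis; origin at the centre of its underside. To be left alone.
Not all that is in view belongs to the job. What is shaped like the part that bears case_mid but purple is not meant.

How it is judged:
By the outcome, as a careful person would: the job done as asked, in the order asked, and still so for the second after the job is handed in, with the robot touching nothing.
It also fails if it takes over 56 s, if anything falls off the work surface, if the arm or the gripper's body presses on something with over 40 N, if the wrist force passes 120 N, or if a joint passes its speed limit or range.

## Working session

There is one attempt and no reset: what is moved stays moved. The work goes in short steps, Python scripts to look and compute and a tool call to move; the robot and the scene stay as the last step left them, time stands still between calls to the robot, and variables do not carry over. Pictures are saved under pics/ and viewed, and the job is handed in when it is done.

Besides the shell and the picture viewer there is one more tool, called after ">>>" as name(argument=value, ...), one argument or row to a line, values as JSON. apply_moves: Moves the arm, as the interface text tells. Its arguments: {"type":"object","properties":{"increments":{"type":"array","items":{"type":"object","properties":{"grip":{"type":"number"},"xyz":{"type":"array","items":{"type":"number"}},"rotation":{"type":"array","items":{"type":"number"}}}}},"squeeze":{"type":"number"}},"required":["increments"]}

```bash
ls; mkdir -p pics; cat > h.py <<'E'
import numpy as np, cv2
from scipy.spatial.transform import Rotation as R
from bench import r, viewer
def cam(n):
    c=viewer.camera(n); h=c["img"].shape[0]
    f=h/2/np.tan(np.radians(c["vertical_fov"])/2)
    c["K"]=np.array([[f,0,c["cx"]],[0,f,c["cy"]],[0,0,1.]]); c["D"]=np.array(c["D"],float)
    c["Rm"]=cv2.Rodrigues(np.array(c["rvec"],float))[0]; c["t"]=np.array(c["tvec"],float).ravel()
    return c
def ray(c,uv):
    p=cv2.undistortPoints(np.array([[uv]],float),c["K"],c["D"])[0,0]
    d=c["Rm"].T@np.array([p[0],p[1],1.]); o=-c["Rm"].T@c["t"]; return o,d
def atz(c,uv,z):
    o,d=ray(c,uv); return o+d*(z-o[2])/d[2]
def dep(c,uv):
    u,v=int(round(uv[0])),int(round(uv[1])); o,d=ray(c,uv); return o+d*float(c["range_z"][v,u])
def cloud(c):
    h,w=c["range_z"].shape
    g=np.stack(np.meshgrid(np.arange(w),np.arange(h)),-1).reshape(-1,1,2).astype(float)
    p=cv2.undistortPoints(g,c["K"],c["D"])[:,0]; z=c["range_z"].reshape(-1,1)
    P=np.hstack([p,np.ones((len(p),1))])*z
    W=(P-c["t"])@c["Rm"]; W[z[:,0]==0]=np.nan
    return W.reshape(h,w,3)
def proj(c,P):
    return cv2.projectPoints(np.array(P,float).reshape(-1,1,3),np.array(c["rvec"],float),np.array(c["tvec"],float),c["K"],c["D"])[0][:,0]
def st():
    s=r.read_state(); print({k:np.round(s[k],4).tolist() for k in ("time","ee_pos","eef_rot","ft_force","torque","width","joint_positions")}); return s
E
python3 - <<'E'
from h import *
st()
for n in("top","side"):
    c=cam(n); cv2.imwrite(f"pics/{n}0.png",c["img"]); print(n,(-c["Rm"].T@c["t"]).round(3),c["Rm"][2].round(2),c["K"][0,0])
E
```

```text
pics
{'time': 0.0, 'ee_pos': [0.2546, 0.5703, 0.2068], 'eef_rot': [0.8389, 0.5443, -0.0006, 0.0004], 'ft_force': [0.098, 0.1667, -0.7151], 'torque': [0.0104, -0.0309, -0.0188], 'width': 0.0867, 'joint_positions': [-1.1736, 0.3328, -0.0647, 1.4609, 0.0216, 1.3499, -0.0884]}
top [0.329 0.014 1.583] [ 0.18 -0.01 -0.98] 516.8023720297297
side [-0.05  -0.743  0.974] [ 0.51  0.55 -0.66] 465.79162575474595
```

View pics/top0.png

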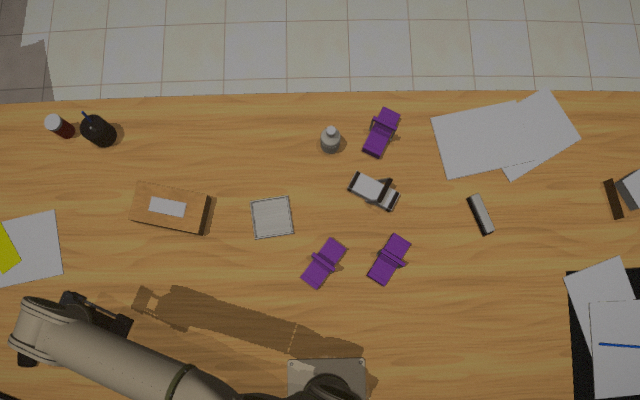

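View pics/side0.png

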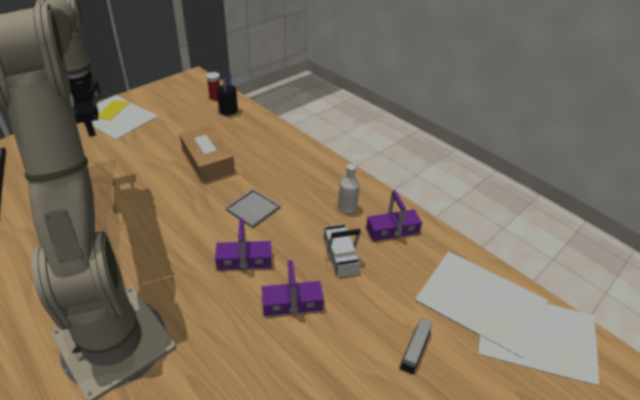

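The white case is at about (374,190) in the top view and (343,250) in the side view. The tray is at (272,217) in the top view. The purple decoys stand around the case.

```bash
python3 - <<'E'
from h import *
c=cam("top"); s=cam("side")
a=cv2.resize(c["img"][140:250,240:420],None,fx=4.4,fy=4.4,interpolation=cv2.INTER_CUBIC)
b=cv2.resize(s["img"][185:295,280:440],None,fx=5,fy=5,interpolation=cv2.INTER_CUBIC)
cv2.imwrite("pics/ta.png",a);cv2.imwrite("pics/sa.png",b)
W=cloud(c)
# case top: white z~.046
for n,cc in (("top",c),("side",s)):
    W=cloud(cc); 
    m=(abs(W[...,2]-.046)<.006)&(abs(W[...,0]-.55)<.25)&(abs(W[...,1])<.25)
    img=cc["img"].astype(int); sat=img.max(2)-img.min(2)
    m&=sat<40
    k,l,stt,cen=cv2.connectedComponentsWithStats(m.astype(np.uint8))
    for i in range(1,k):
        if stt[i,4]>60:
            P=W[l==i]; print(n,i,stt[i],P.mean(0).round(4)); print(cv2.minAreaRect((P[:,:2]*1000).astype(np.float32)))
    m=(W[...,2]>.06)&(W[...,2]<.15)&(abs(W[...,0]-.6)<.3)&(abs(W[...,1])<.3)&(sat<40)
    k,l,stt,cen=cv2.connectedComponentsWithStats(m.astype(np.uint8))
    for i in range(1,k):
        if stt[i,4]>20: P=W[l==i]; print(n,"high",stt[i],P.mean(0).round(4),P.min(0).round(3),P.max(0).round(3))
for uv in [(252,203),(290,196),(293,235),(257,240)]: print(atz(c,uv,.014).round(4))
E
```

```text
top 12 [348 171  36  29 544] [ 0.6281 -0.132   0.0468]
((629.7744750976562, -133.0232696533203), (94.96063232421875, 66.2260971069336), 61.64680480957031)
top 13 [377 187  23  23 224] [ 0.5866 -0.2034  0.047 ]
((588.6307983398438, -201.1541748046875), (45.80137252807617, 62.755287170410156), 59.59523010253906)
top high [370 119  27  19  68] [ 0.7946 -0.1859  0.1106] [ 0.775 -0.222  0.061] [ 0.817 -0.152  0.129]
top high [320 128  20  22 288] [ 0.7581 -0.0267  0.1048] [ 0.74  -0.056  0.061] [0.793 0.002 0.148]
top high [369 178  24  25 180] [ 0.5992 -0.1752  0.1125] [ 0.565 -0.205  0.06 ] [ 0.643 -0.14   0.131]
side 7 [325 224  22  18 158] [ 0.6356 -0.1046  0.0463]
((634.416259765625, -115.59522247314453), (56.888580322265625, 58.689292907714844), 60.10455322265625)
side 14 [327 236  33  32 651] [ 0.5959 -0.183   0.0459]
((597.6676025390625, -177.68902587890625), (105.82672119140625, 76.48358154296875), 59.95888900756836)
side high [339 171  20  29 428] [ 0.7543 -0.0412  0.0995] [ 0.735 -0.06   0.06 ] [ 0.789 -0.007  0.149]
side high [389 190  17  35 166] [ 0.7926 -0.1965  0.0972] [ 0.773 -0.228  0.06 ] [ 0.822 -0.154  0.129]
side high [238 219   7  39 123] [ 0.3818 -0.0204  0.0986] [ 0.366 -0.036  0.06 ] [0.424 0.028 0.128]
side high [328 229  33  18 227] [ 0.5956 -0.1812  0.1104] [ 0.561 -0.205  0.06 ] [ 0.635 -0.146  0.126]
side high [288 260   9  24  51] [ 0.4122 -0.1833  0.114 ] [ 0.39  -0.227  0.064] [ 0.426 -0.162  0.13 ]
side high [291 286   6  16  86] [ 0.3818 -0.228   0.0934] [ 0.377 -0.233  0.06 ] [ 0.388 -0.221  0.123]
[0.5873 0.2156 0.014 ]
[0.6066 0.0981 0.014 ]
[0.4858 0.0906 0.014 ]
[0.4729 0.2004 0.014 ]
```

View pics/ta.png

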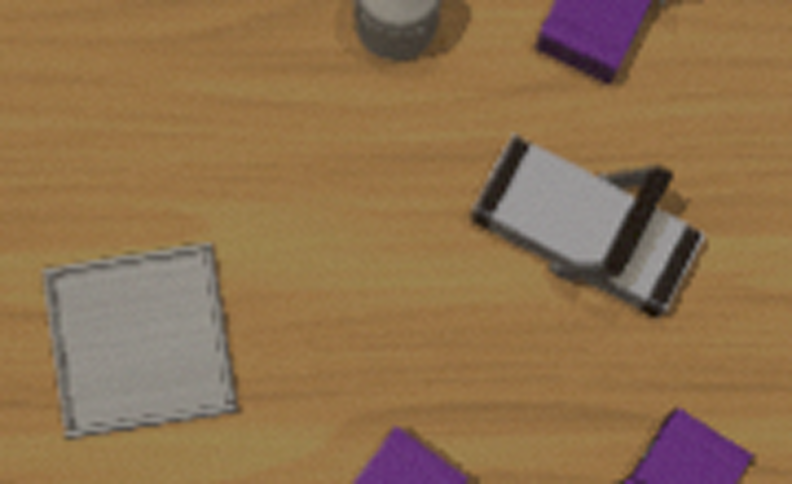

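View pics/sa.png

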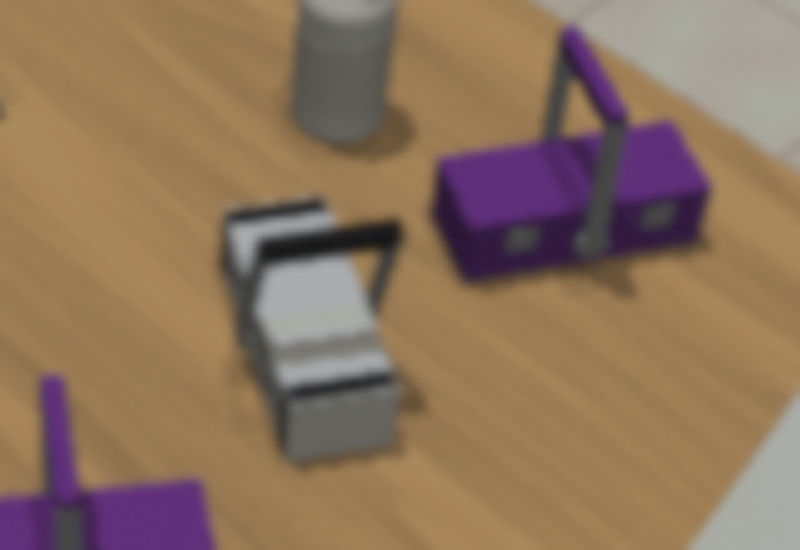

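```bash
python3 - <<'E'
from h import *
c=cam("top"); s=cam("side")
T=lambda x,y:(240+(x+.5)/4.4-.5,140+(y+.5)/4.4-.5)
S=lambda x,y:(280+(x+.5)/5-.5,185+(y+.5)/5-.5)
cs=[atz(c,T(*p),.046) for p in [(514,136),(706,238),(658,316),(473,212)]]
cs2=[atz(s,S(*p),.046) for p in [(225,212),(325,200),(397,382),(283,418)]]
for q in(cs,cs2):
    q=np.array(q); print(q.round(4).tolist(), q.mean(0).round(4),[np.linalg.norm(q[i]-q[i-1]).round(3) for i in range(4)])
for n,cc in(("t",c),("s",s)):
    W=cloud(cc);img=cc["img"].astype(int)
    m=(W[...,2]>.10)&(W[...,2]<.135)&(abs(W[...,0]-.6)<.06)&(abs(W[...,1]+.175)<.06)
    P=W[m]; print(n,len(P),np.median(P,0).round(4),P.mean(0).round(4),np.percentile(P[:,2],[10,50,90]).round(4),cv2.minAreaRect((P[:,:2]*1000).astype(np.float32)))
for z in(.11,.12,):
  print([atz(c,T(*p),z).round(4).tolist() for p in[(662,172),(616,270)]],[atz(s,S(*p),z).round(4).tolist() for p in[(262,250),(400,232)]])
# tray from outer corners
t=np.array([atz(c,T(*p),.014) for p in[(45,268),(211,244),(238,410),(68,437)]]);print(t.round(4).tolist(),t.mean(0),[np.linalg.norm(t[i]-t[i-1]).round(3) for i in range(4)])
d=t[1]-t[0];print(np.degrees(np.arctan2(d[1],d[0])))
W=cloud(c)[190:245,248:298]; m=(W[...,2]>.009)&(W[...,2]<.02);P=W[m];print(len(P),cv2.minAreaRect((P[:,:2]*1000).astype(np.float32)))
E
```

```text
[[0.6753, -0.107, 0.046], [0.6005, -0.2372, 0.046], [0.547, -0.2014, 0.046], [0.6223, -0.0769, 0.046]] [ 0.6113 -0.1556  0.046 ] [np.float64(0.061), np.float64(0.15), np.float64(0.064), np.float64(0.146)]
[[0.622, -0.0803, 0.046], [0.672, -0.1106, 0.046], [0.6034, -0.2333, 0.046], [0.5405, -0.2114, 0.046]] [ 0.6095 -0.1589  0.046 ] [np.float64(0.154), np.float64(0.058), np.float64(0.141), np.float64(0.067)]
t 146 [ 0.5986 -0.178   0.1224] [ 0.5993 -0.1781  0.1211] [0.1129 0.1224 0.1265] ((601.6611328125, -179.4783172607422), (16.25064468383789, 79.11702728271484), 59.54793167114258)
s 192 [ 0.5942 -0.1828  0.1197] [ 0.5949 -0.1831  0.1178] [0.1086 0.1197 0.1237] ((596.9497680664062, -183.20050048828125), (17.5639591217041, 76.43927001953125), 58.393959045410156)
[[0.6343, -0.1995, 0.11], [0.5691, -0.166, 0.11]] [[0.571, -0.159, 0.11], [0.6351, -0.197, 0.11]]
[[0.6323, -0.1981, 0.12], [0.5675, -0.1648, 0.12]] [[0.5638, -0.1658, 0.12], [0.6272, -0.2034, 0.12]]
[[0.5952, 0.2222, 0.014], [0.6096, 0.1056, 0.014], [0.4925, 0.0883, 0.014], [0.4762, 0.2063, 0.014]] [0.54338856 0.15562346 0.014     ] [np.float64(0.12), np.float64(0.118), np.float64(0.118), np.float64(0.119)]
-82.92145805055429
577 ((542.1989135742188, 155.7714080810547), (151.48817443847656, 166.49436950683594), 86.97866821289062)
```

```bash
cat >> h.py <<'E'
def to(pos,Rt):
    s=r.read_state(); R0=R.from_quat(s["eef_rot"]); p=np.array(s["ee_pos"])
    print("xyz",(R0.inv().apply(np.array(pos)-p)*1000).round(1).tolist(),"rot",np.degrees((R0.inv()*Rt).as_rotvec()).round(1).tolist())
def frame(z,x):
    z=np.array(z,float);z/=np.linalg.norm(z);x=np.array(x,float);x=x-z*(x@z);x/=np.linalg.norm(x)
    return R.from_matrix(np.stack([x,np.cross(z,x),z],1))
d=np.array([np.cos(np.radians(59.9)),np.sin(np.radians(59.9)),0])
a=np.radians(16.3);u=-d*np.sin(a)+np.array([0,0,np.cos(a)])
B=np.array([.597,-.180,.114]); Rg=frame(-u,d)
E
python3 - <<'E'
from h import *
to(B-.011*u+.12*u,Rg)
to(B-.011*u,Rg)
E
```

```text
xyz [-576.3, 615.3, -11.1] rot [-0.9, 16.3, 6.0]
xyz [-542.8, 618.8, 104.1] rot [-0.9, 16.3, 6.0]
```

>>> apply_moves(
  increments=[
    {"grip":60,"xyz":[-40,43,-15],"rotation":[0,0,1]},
    {"grip":60,"xyz":[-80,86,-30],"rotation":[0,0,2]},
    {"grip":60,"xyz":[-120,128,-40],"rotation":[0,0,3]},
    {"grip":60,"xyz":[-160,171,-40],"rotation":[0,0,4]},
    {"grip":60,"xyz":[-200,214,-40],"rotation":[0,0,5]},
  ],
  squeeze=45,
)

```text
time: 0.92
ee_pos: [0.3692, 0.299, 0.2477]
eef_rot: [0.862, 0.507, 0.0, -0.0]
ft_force: [-0.5, -0.4, 0.2]
width: 0.0668
```

```bash
python3 - <<'E'
from h import *
st();to(B-.011*u+.12*u,Rg)
E
```

```text
{'time': 0.925, 'ee_pos': [0.3692, 0.299, 0.2477], 'eef_rot': [0.862, 0.5069, 0.0003, -0.0001], 'ft_force': [-0.4638, -0.4135, 0.2354], 'torque': [0.0035, -0.0702, 0.0246], 'width': 0.0668, 'joint_positions': [-0.8883, -0.0249, 0.1096, 1.7845, 0.0028, 1.3813, 0.2839]}
xyz [-338.4, 431.4, 28.9] rot [-0.1, 16.3, 1.0]
```

>>> apply_moves(
  increments=[
    {"grip":60,"xyz":[-38,49,0],"rotation":[0,2,0]},
    {"grip":60,"xyz":[-76,97,0],"rotation":[0,4,0]},
    {"grip":60,"xyz":[-114,146,0],"rotation":[0,6,0]},
    {"grip":60,"xyz":[-152,194,0],"rotation":[0,8,0]},
    {"grip":60,"xyz":[-190,242,0],"rotation":[0,10,1]},
  ],
)

```text
time: 1.55
ee_pos: [0.4887, 0.0133, 0.2481]
eef_rot: [0.863, 0.497, 0.077, -0.044]
ft_force: [0.5, -0.3, 0.4]
width: 0.0664
```

```bash
python3 - <<'E'
from h import *
st();to(B-.011*u+.12*u,Rg)
E
```

```text
{'time': 1.55, 'ee_pos': [0.4887, 0.0133, 0.2481], 'eef_rot': [0.8631, 0.4973, 0.0766, -0.0444], 'ft_force': [0.546, -0.2638, 0.3755], 'torque': [-0.1599, 0.0391, 0.0417], 'width': 0.0664, 'joint_positions': [-0.5833, -0.0985, 0.5466, 1.8487, -0.1032, 1.284, 1.0335]}
xyz [-146.5, 190.6, 3.6] rot [-0.0, 6.1, -0.0]
```

>>> apply_moves(
  increments=[
    {"grip":60,"xyz":[-37,48,1],"rotation":[0,2,0]},
    {"grip":60,"xyz":[-74,96,2],"rotation":[0,4,0]},
    {"grip":60,"xyz":[-111,144,3],"rotation":[0,6,0]},
    {"grip":60,"xyz":[-147,191,4],"rotation":[0,6,0]},
    {"grip":60,"xyz":[-147,191,4],"rotation":[0,6,0]},
  ],
)

```text
time: 2.17
ee_pos: [0.5809, -0.2118, 0.2149]
eef_rot: [0.86, 0.492, 0.119, -0.07]
ft_force: [0.3, 0.8, 0.7]
width: 0.0664
```

```bash
python3 - <<'E'
from h import *
st();to(B-.011*u+.05*u,Rg);to(B-.011*u,Rg)
E
```

```text
{'time': 2.175, 'ee_pos': [0.5809, -0.2118, 0.2149], 'eef_rot': [0.8598, 0.4917, 0.1187, -0.07], 'ft_force': [0.2649, 0.7823, 0.7198], 'torque': [-0.2193, 0.1968, 0.0249], 'width': 0.0664, 'joint_positions': [-0.2021, 0.3794, 0.83, 1.5508, -0.5633, 1.3843, 1.756]}
xyz [6.4, -2.0, 67.8] rot [-0.1, 0.5, -0.4]
xyz [6.8, -1.9, 117.8] rot [-0.1, 0.5, -0.4]
```

>>> apply_moves(
  increments=[
    {"grip":60,"xyz":[6,-2,25],"rotation":[0,0.5,0]},
    {"grip":60,"xyz":[7,-2,50],"rotation":[0,0.5,0]},
    {"grip":60,"xyz":[7,-2,70],"rotation":[0,0.5,0]},
    {"grip":60,"xyz":[7,-2,70],"rotation":[0,0.5,0]},
  ],
)

```text
time: 2.68
ee_pos: [0.5917, -0.1869, 0.1486]
eef_rot: [0.859, 0.492, 0.122, -0.073]
ft_force: [-0.5, -0.7, 0.6]
width: 0.0666
```

```bash
python3 - <<'E'
from h import *
st();to(B-.011*u,Rg)
s=cam("side");c=cam("top")
cv2.imwrite("pics/s2.png",cv2.resize(s["img"][165:295,260:440],None,fx=4.4,fy=4.4,interpolation=cv2.INTER_CUBIC))
cv2.imwrite("pics/t2.png",cv2.resize(c["img"][120:250,300:480],None,fx=4.4,fy=4.4,interpolation=cv2.INTER_CUBIC))
E
```

```text
{'time': 2.675, 'ee_pos': [0.5917, -0.1869, 0.1486], 'eef_rot': [0.8589, 0.4919, 0.1219, -0.0731], 'ft_force': [-0.5145, -0.6891, 0.5579], 'torque': [-0.3035, 0.1437, 0.052], 'width': 0.0666, 'joint_positions': [-0.2151, 0.4276, 0.791, 1.6383, -0.6176, 1.2634, 1.7834]}
xyz [-1.4, 1.3, 46.6] rot [-0.2, -0.0, -0.3]
```

View pics/s2.png

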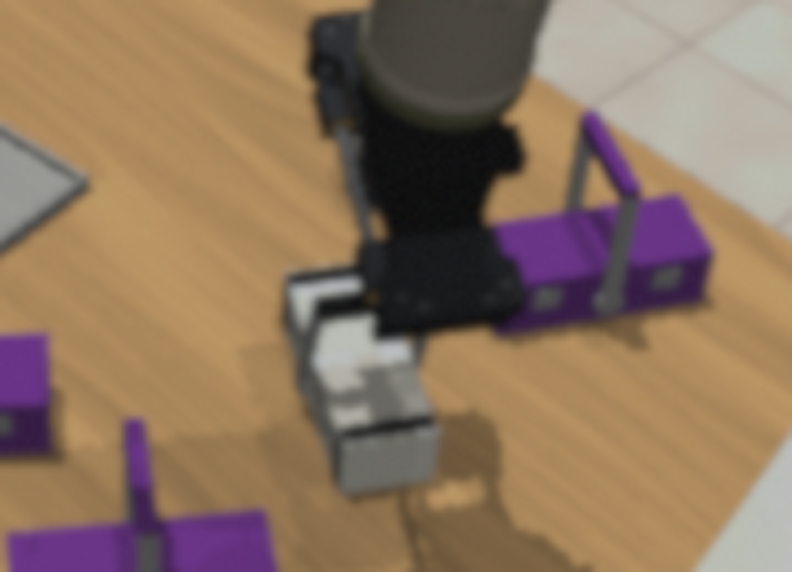

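View pics/t2.png

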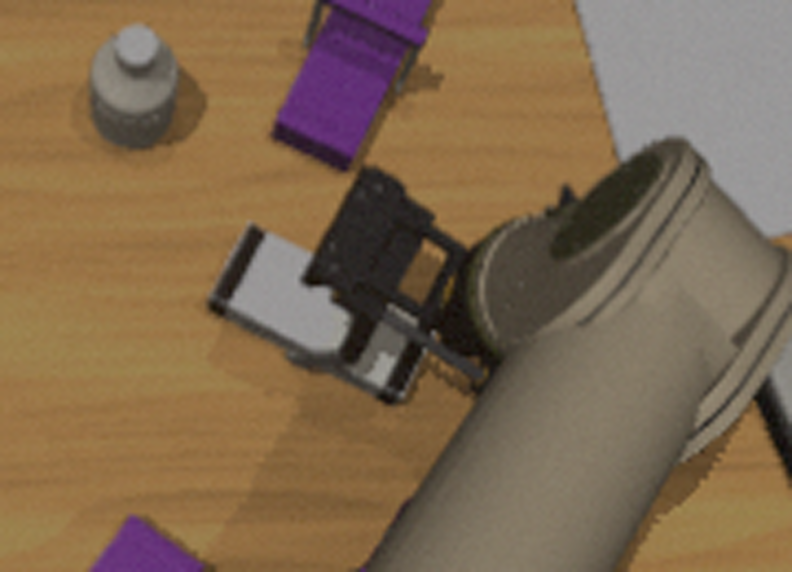

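The open jaws straddle the bar (side view: bar at (345,303), gripper body above it at (450,285)). The approach is clear, so I'll descend and close.

>>> apply_moves(
  increments=[
    {"grip":60,"xyz":[-1,1,20],"rotation":[0,0,0]},
    {"grip":60,"xyz":[-1,1,38],"rotation":[0,0,0]},
    {"grip":60,"xyz":[-1,1,46],"rotation":[0,0,0]},
    {"grip":60,"xyz":[-1,1,46],"rotation":[0,0,0]},
  ],
)

```text
time: 3.28
ee_pos: [0.5988, -0.1783, 0.1051]
eef_rot: [0.859, 0.492, 0.122, -0.072]
ft_force: [-0.0, -1.0, 0.6]
width: 0.0662
```

>>> apply_moves(
  increments=[
    {"grip":255,"xyz":[0,0,0],"rotation":[0,0,0]},
    {"grip":255,"xyz":[0,0,0],"rotation":[0,0,0]},
    {"grip":255,"xyz":[0,0,0],"rotation":[0,0,0]},
    {"grip":255,"xyz":[0,0,0],"rotation":[0,0,0]},
    {"grip":255,"xyz":[0,0,0],"rotation":[0,0,0]},
  ],
  squeeze=45,
)

```text
time: 3.9
ee_pos: [0.5988, -0.1782, 0.1051]
eef_rot: [0.859, 0.492, 0.122, -0.072]
ft_force: [-0.2, 0.9, 0.9]
width: 0.0243
```

```bash
python3 - <<'E'
from h import *
st();to(B-.011*u,Rg)
q=r.read_state();to(np.array(q["ee_pos"])+[0,0,.1],R.from_quat(q["eef_rot"]))
E
```

```text
{'time': 3.9, 'ee_pos': [0.5988, -0.1782, 0.1051], 'eef_rot': [0.8592, 0.4915, 0.1223, -0.0723], 'ft_force': [-0.2409, 0.9438, 0.9245], 'torque': [-0.2699, 0.1939, 0.0053], 'width': 0.0243, 'joint_positions': [-0.2088, 0.4758, 0.7627, 1.6759, -0.6615, 1.1904, 1.8128]}
xyz [0.1, -0.7, 1.8] rot [-0.1, -0.0, -0.4]
xyz [28.1, -0.4, -96.0] rot [0.0, 0.0, 0.0]
```

Still closing.

>>> apply_moves(
  increments=[
    {"grip":255,"xyz":[0,0,0],"rotation":[0,0,0]},
    {"grip":255,"xyz":[0,0,0],"rotation":[0,0,0]},
    {"grip":255,"xyz":[0,0,0],"rotation":[0,0,0]},
    {"grip":255,"xyz":[0,0,0],"rotation":[0,0,0]},
  ],
)

```text
time: 4.4
ee_pos: [0.5988, -0.1783, 0.1052]
eef_rot: [0.859, 0.492, 0.122, -0.072]
ft_force: [-0.8, 0.2, 0.8]
width: 0.01
```

>>> apply_moves(
  increments=[
    {"grip":255,"xyz":[3,0,-10],"rotation":[0,-4,0]},
    {"grip":255,"xyz":[8,0,-30],"rotation":[0,-8,0]},
    {"grip":255,"xyz":[16,0,-55],"rotation":[0,-12,0]},
    {"grip":255,"xyz":[23,0,-80],"rotation":[0,-16,0]},
    {"grip":255,"xyz":[28,0,-96],"rotation":[0,-16,0]},
  ],
)

```text
time: 5.03
ee_pos: [0.5996, -0.1765, 0.2051]
eef_rot: [0.867, 0.498, 0.001, -0.004]
ft_force: [0.5, -0.3, -7.6]
width: 0.0099
```

```bash
python3 - <<'E'
from h import *
st()
s=cam("side");c=cam("top")
cv2.imwrite("pics/s3.png",cv2.resize(s["img"][165:295,260:440],None,fx=4.4,fy=4.4,interpolation=cv2.INTER_CUBIC))
cv2.imwrite("pics/t3.png",cv2.resize(c["img"][120:250,300:480],None,fx=4.4,fy=4.4,interpolation=cv2.INTER_CUBIC))
E
```

```text
{'time': 5.025, 'ee_pos': [0.5996, -0.1765, 0.2051], 'eef_rot': [0.867, 0.4983, 0.0011, -0.0037], 'ft_force': [0.4951, -0.2929, -7.6479], 'torque': [-0.1694, 0.0845, 0.0011], 'width': 0.0099, 'joint_positions': [-0.4357, 0.44, 0.8872, 1.4994, -0.3501, 1.3705, 1.5195]}
```

View pics/s3.png

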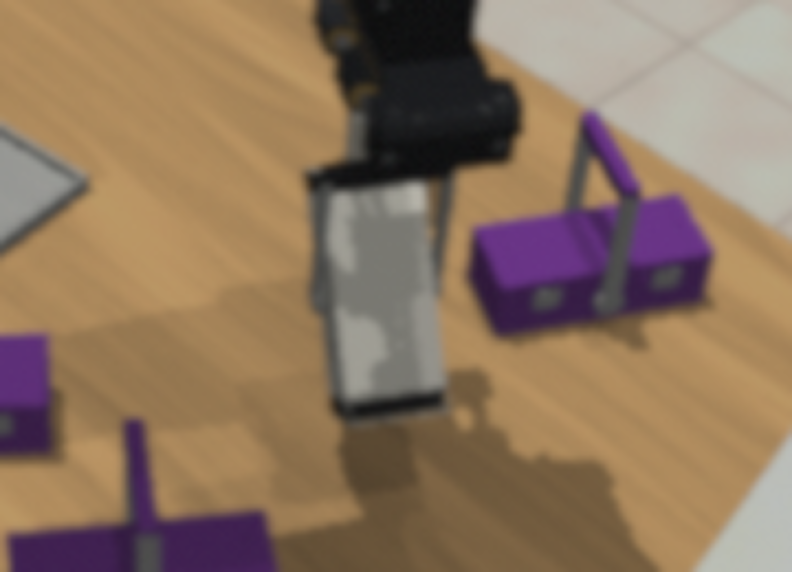

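View pics/t3.png

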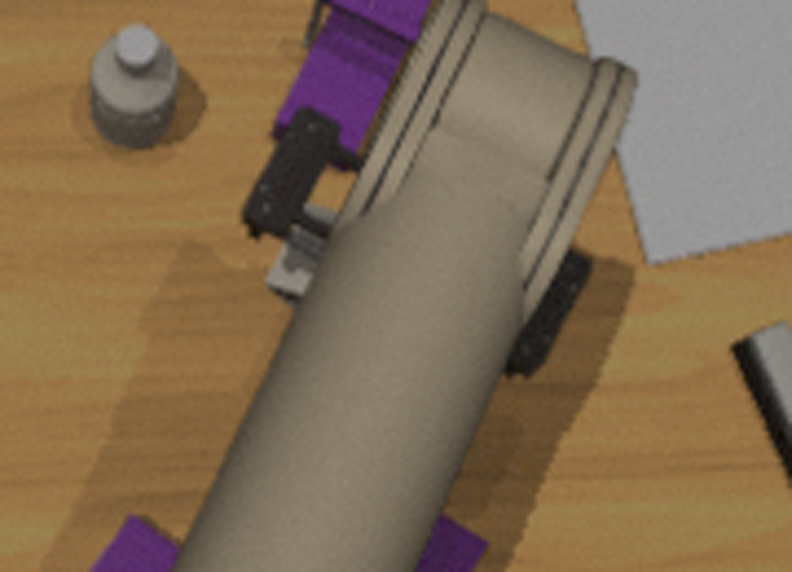

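The end toward the side camera (the -d end, (390,410) in the side crop) sags. The other end is up by the bar at (370,175). I'll check this with depth and work out the next move.

```bash
cat >> h.py <<'E'
th=np.radians(42); y0=np.radians(7.1); e=-np.array([np.cos(y0),np.sin(y0),0]); Z=np.array([0,0,1.])
C=np.array([.5430,.1557,.08]); up=e*np.sin(th)+Z*np.cos(th); Rp=frame(-up,-e)
Rv=frame(-Z,-e)
def place(h,lo=.095-.011): return C+Z*h+up*lo
E
python3 - <<'E'
from h import *
s=cam("side");W=cloud(s);q=st();P=np.array(q["ee_pos"]);ax=P+[0,0,.011-.095]
X=W-ax; L=X@d; m=(abs(L)<.09)&(abs(X@np.cross(Z,d))<.035)&(W[...,2]>.02)&(W[...,2]<.19)
for a,b in((-.08,-.06),(-.06,-.04),(-.04,-.02),(-.02,0),(0,.03),(.03,.08)):
    k=m&(L>a)&(L<b);print(a,b,k.sum(),W[k][:,2].mean().round(3) if k.sum() else None)
to(P+[0,0,.1],Rv)
to(place(.11),Rv);to(place(.11),Rp);print(place(.11))
E
```

```text
{'time': 5.175, 'ee_pos': [0.5986, -0.1796, 0.205], 'eef_rot': [0.8682, 0.4962, 0.0019, -0.0034], 'ft_force': [1.0026, -0.1286, -8.4552], 'torque': [0.014, -0.159, 0.019], 'width': 0.01, 'joint_positions': [-0.4321, 0.439, 0.8889, 1.5014, -0.3509, 1.3686, 1.5207]}
-0.08 -0.06 52 0.081
-0.06 -0.04 285 0.093
-0.04 -0.02 325 0.113
-0.02 0 365 0.138
0 0.03 333 0.164
0.03 0.08 34 0.162
xyz [0.7, -0.4, -100.0] rot [-0.4, -0.3, 52.4]
xyz [226.7, -262.7, -44.9] rot [-0.4, -0.3, 52.4]
xyz [226.7, -262.7, -44.9] rot [-19.6, 38.7, 49.8]
[0.48722403 0.14875274 0.25242417]
```

Depth confirms it: z falls from 0.164 to 0.081 toward -d, so the -d end is heavy. I'll lift and start the yaw.

>>> apply_moves(
  increments=[
    {"grip":255,"xyz":[0,0,-20],"rotation":[0,0,4]},
    {"grip":255,"xyz":[0,-10,-45],"rotation":[0,0,10]},
    {"grip":255,"xyz":[10,-25,-70],"rotation":[0,0,16]},
    {"grip":255,"xyz":[25,-45,-90],"rotation":[0,0,22]},
    {"grip":255,"xyz":[45,-65,-100],"rotation":[0,0,28]},
  ],
)

```text
time: 5.8
ee_pos: [0.5644, -0.1094, 0.3051]
eef_rot: [0.963, 0.268, 0.001, -0.005]
ft_force: [0.4, 1.0, -6.6]
width: 0.0102
```

```bash
python3 - <<'E'
from h import *
st();to(place(.15),Rv)
E
```

```text
{'time': 5.8, 'ee_pos': [0.5644, -0.1094, 0.3051], 'eef_rot': [0.9633, 0.2684, 0.0011, -0.0045], 'ft_force': [0.3959, 0.9596, -6.6368], 'torque': [-0.0232, -0.0297, -0.0274], 'width': 0.0102, 'joint_positions': [-0.7178, 0.2797, 1.0476, 1.4765, -0.2505, 1.5272, 0.8678]}
xyz [67.4, -260.8, 15.2] rot [-0.5, -0.2, 24.0]
```

>>> apply_moves(
  increments=[
    {"grip":255,"xyz":[10,-40,0],"rotation":[0,0,5]},
    {"grip":255,"xyz":[22,-85,0],"rotation":[0,0,10]},
    {"grip":255,"xyz":[34,-130,0],"rotation":[0,0,15]},
    {"grip":255,"xyz":[46,-175,0],"rotation":[0,0,20]},
    {"grip":255,"xyz":[57,-215,0],"rotation":[0,0,24]},
  ],
)

```text
time: 6.42
ee_pos: [0.5006, 0.1048, 0.3058]
eef_rot: [0.998, 0.061, -0.001, -0.005]
ft_force: [-0.2, -0.1, -7.0]
width: 0.0101
```

```bash
python3 - <<'E'
from h import *
st();to(place(.11),Rp)
E
```

```text
{'time': 6.425, 'ee_pos': [0.5006, 0.1048, 0.3058], 'eef_rot': [0.9981, 0.0607, -0.0009, -0.0055], 'ft_force': [-0.1521, -0.0536, -7.0188], 'torque': [-0.013, -0.0199, -0.028], 'width': 0.0101, 'joint_positions': [-1.2546, 0.0144, 0.9963, 1.6331, -0.0232, 1.5002, -0.1354]}
xyz [-7.9, -44.7, 53.9] rot [-0.6, 42.1, -0.4]
```

>>> apply_moves(
  increments=[
    {"grip":255,"xyz":[0,-15,5],"rotation":[0,6,0]},
    {"grip":255,"xyz":[-2,-30,15],"rotation":[0,14,0]},
    {"grip":255,"xyz":[-4,-45,30],"rotation":[0,23,0]},
    {"grip":255,"xyz":[-6,-45,45],"rotation":[0,32,0]},
    {"grip":255,"xyz":[-8,-45,54],"rotation":[-0.6,40,-0.4]},
  ],
)

```text
time: 7.05
ee_pos: [0.4857, 0.1485, 0.2529]
eef_rot: [0.944, 0.058, 0.323, -0.022]
ft_force: [1.0, -0.4, -5.3]
width: 0.0095
```

```bash
python3 - <<'E'
from h import *
st();to(place(.11),Rp)
E
```

```text
{'time': 7.05, 'ee_pos': [0.4857, 0.1485, 0.2529], 'eef_rot': [0.9442, 0.0575, 0.3235, -0.0223], 'ft_force': [0.9879, -0.3939, -5.3055], 'torque': [-0.5684, 2.0197, -0.1733], 'width': 0.0095, 'joint_positions': [-0.9742, -0.4982, 0.2858, 2.2733, 0.6336, 0.8522, -0.865]}
xyz [1.0, -0.1, 1.3] rot [-0.2, 4.2, -0.2]
```

The camera view isn't needed yet. Joint 2 is at its limit (-0.498), so leaning straight back toward the base is too cramped. I'll fit the arm's kinematics from the logged states and pick a better yaw for the lean.

```bash
cat > kin.py <<'E'
from h import *
import itertools
S=[([0.2546,0.5703,0.2068],[0.8389,0.5443,-0.0006,0.0004],[-1.1736,0.3328,-0.0647,1.4609,0.0216,1.3499,-0.0884]),
([0.3692,0.299,0.2477],[0.862,0.5069,0.0003,-0.0001],[-0.8883,-0.0249,0.1096,1.7845,0.0028,1.3813,0.2839]),
([0.4887,0.0133,0.2481],[0.8631,0.4973,0.0766,-0.0444],[-0.5833,-0.0985,0.5466,1.8487,-0.1032,1.284,1.0335]),
([0.5809,-0.2118,0.2149],[0.8598,0.4917,0.1187,-0.07],[-0.2021,0.3794,0.83,1.5508,-0.5633,1.3843,1.756]),
([0.5917,-0.1869,0.1486],[0.8589,0.4919,0.1219,-0.0731],[-0.2151,0.4276,0.791,1.6383,-0.6176,1.2634,1.7834]),
([0.5988,-0.1782,0.1051],[0.8592,0.4915,0.1223,-0.0723],[-0.2088,0.4758,0.7627,1.6759,-0.6615,1.1904,1.8128]),
([0.5996,-0.1765,0.2051],[0.867,0.4983,0.0011,-0.0037],[-0.4357,0.44,0.8872,1.4994,-0.3501,1.3705,1.5195]),
([0.5644,-0.1094,0.3051],[0.9633,0.2684,0.0011,-0.0045],[-0.7178,0.2797,1.0476,1.4765,-0.2505,1.5272,0.8678]),
([0.5006,0.1048,0.3058],[0.9981,0.0607,-0.0009,-0.0055],[-1.2546,0.0144,0.9963,1.6331,-0.0232,1.5002,-0.1354]),
([0.4857,0.1485,0.2529],[0.9442,0.0575,0.3235,-0.0223],[-0.9742,-0.4982,0.2858,2.2733,0.6336,0.8522,-0.865])]
def chain(q,sg):
    out=[];M=R.identity()
    for i in range(7):
        M=M*R.from_rotvec((np.array([0,0,1.]) if i%2==0 else np.array([0,1.,0]))*q[i]*sg[i]); out.append(M)
    return out
def fit():
    best=None
    for sg in itertools.product([1,-1],repeat=7):
        if sg[1]!=1: continue
        E=[chain(q,sg)[6].inv()*R.from_quat(o) for _,o,q in S]
        for b in [0]:
            # allow base yaw: q1 offset via constant Rz? skip
            m=R.concatenate(E).mean(); er=max((m.inv()*x).magnitude() for x in E)
            if best is None or er<best[0]: best=(er,sg,m)
    er,sg,m=best
    A=[];b=[]
    for p,o,q in S:
        c=chain(q,sg); A.append(np.hstack([np.eye(3)[:,2:],c[1].as_matrix()[:,[0,2]],c[3].as_matrix()[:,[0,2]],c[6].as_matrix()[:,2:] ,c[5].as_matrix()[:,[0]]])); b.append(p)
    A=np.vstack(A);b=np.hstack(b);x,*_=np.linalg.lstsq(A,b,rcond=None)
    return er,sg,m,x,np.abs(A@x-b).max()
if __name__=="__main__":
    f=fit();print(f[0],f[1],f[2].as_quat(),f[3].round(4),f[4])
E
python3 kin.py
```

```text
0.0002130605818956676 (-1, 1, -1, 1, -1, 1, -1) [9.01840313e-06 3.78122422e-06 1.00000000e+00 1.31367758e-05] [ 0.2658 -0.0558  0.4525 -0.0142  0.5075  0.3963 -0.031 ] 0.04561365206766599
```

```bash
cat >> kin.py <<'E'
def rows(q,sg,cols):
    c=[np.eye(3)]+[x.as_matrix() for x in chain(q,sg)]
    return np.stack([c[i][:,j] for i,j in cols],1)
COLS=[(0,2),(1,0),(2,0),(2,2),(3,0),(4,0),(4,2),(5,0),(6,0),(7,2)]
def fit2(cols=COLS):
    sg=(-1,1,-1,1,-1,1,-1)
    A=np.vstack([rows(q,sg,cols) for p,o,q in S]);b=np.hstack([p for p,o,q in S])
    x,*_=np.linalg.lstsq(A,b,rcond=None);return sg,x,np.abs(A@x-b).max()
E
python3 - <<'E'
from kin import *
for cols in (COLS,COLS+[(1,1),(2,1),(3,1),(4,1),(5,1),(6,1)],[(0,2),(2,2),(3,0),(4,0),(4,2),(6,0),(7,2)],[(0,2),(2,2),(2,1),(4,1),(4,2),(6,1),(7,2)],[(0,2),(2,2),(2,1),(3,1),(4,1),(4,2),(5,1),(6,1),(7,2)]):
    sg,x,e_=fit2(cols);print(e_.round(5),list(zip(cols,x.round(4))))
E
```

```text
0.04859 [((0, 2), np.float64(0.2109)), ((1, 0), np.float64(0.0274)), ((2, 0), np.float64(-0.0836)), ((2, 2), np.float64(0.4148)), ((3, 0), np.float64(0.1201)), ((4, 0), np.float64(-0.0539)), ((4, 2), np.float64(0.4725)), ((5, 0), np.float64(0.0145)), ((6, 0), np.float64(0.0516)), ((7, 2), np.float64(0.3245))]
6e-05 [((0, 2), np.float64(0.2583)), ((1, 0), np.float64(-0.0001)), ((2, 0), np.float64(0.0002)), ((2, 2), np.float64(0.4485)), ((3, 0), np.float64(-0.0001)), ((4, 0), np.float64(0.0)), ((4, 2), np.float64(0.4899)), ((5, 0), np.float64(-0.0001)), ((6, 0), np.float64(-0.0001)), ((7, 2), np.float64(0.367)), ((1, 1), np.float64(-0.0109)), ((2, 1), np.float64(-0.0109)), ((3, 1), np.float64(-0.0118)), ((4, 1), np.float64(-0.0118)), ((5, 1), np.float64(-0.0001)), ((6, 1), np.float64(-0.0001))]
0.04414 [((0, 2), np.float64(0.2968)), ((2, 2), np.float64(0.429)), ((3, 0), np.float64(0.0619)), ((4, 0), np.float64(0.0509)), ((4, 2), np.float64(0.5427)), ((6, 0), np.float64(0.0856)), ((7, 2), np.float64(0.3138))]
6e-05 [((0, 2), np.float64(0.2583)), ((2, 2), np.float64(0.4485)), ((2, 1), np.float64(-0.0219)), ((4, 1), np.float64(-0.0234)), ((4, 2), np.float64(0.49)), ((6, 1), np.float64(-0.0004)), ((7, 2), np.float64(0.3669))]
6e-05 [((0, 2), np.float64(0.2583)), ((2, 2), np.float64(0.4485)), ((2, 1), np.float64(-0.0219)), ((3, 1), np.float64(-0.0117)), ((4, 1), np.float64(-0.0117)), ((4, 2), np.float64(0.49)), ((5, 1), np.float64(-0.0002)), ((6, 1), np.float64(-0.0002)), ((7, 2), np.float64(0.3669))]
```

```bash
cat >> kin.py <<'E'
from scipy.optimize import least_squares
C2=[(0,2),(2,2),(2,1),(4,1),(4,2),(6,1),(7,2)]
sg,XL,_=fit2(C2); MT=fit()[2]
lo=np.array([-2.6,-.5,-1.47,.16,-1.27,.06,-2.6]);hi=np.array([2.6,2.12,1.34,2.42,4.41,2.06,2.6])
def fk(q): return rows(q,sg,C2)@XL, chain(q,sg)[6]*MT
def ik(p,Ro,q0,m=.06):
    def f(q):
        a,b=fk(q); return np.hstack([(a-p)*10,(Ro.inv()*b).as_rotvec()*3,(q-q0)*1e-3])
    s=least_squares(f,np.clip(q0,lo+m+.01,hi-m-.01),bounds=(lo+m,hi-m)); a,b=fk(s.x)
    return s.x,np.linalg.norm(a-p),np.degrees((Ro.inv()*b).magnitude())
E
python3 - <<'E'
from kin import *
q=np.array(r.read_state()["joint_positions"])
for yaw in range(0,360,15):
    e_=np.array([np.cos(np.radians(yaw+7.1)),np.sin(np.radians(yaw+7.1)),0]);u_=e_*np.sin(th)+Z*np.cos(th);Rr=frame(-u_,-e_)
    out=[]
    for h in(0,.1):
        best=None
        for q0 in(q,np.array(S[8][2]),np.array(S[6][2])):
            a=ik(C+Z*h+u_*.084,Rr,q0)
            if best is None or a[1]+a[2]<best[1]+best[2]: best=a
        out.append((best[1].round(4),best[2].round(2),best[0].round(2).tolist()))
    if max(o[1]+100*o[0] for o in out)<15: print(yaw,out)
E
```

```text
30 [(np.float64(0.0118), np.float64(3.54), [-0.86, 1.07, 0.94, 0.96, -0.42, 2.0, -2.54]), (np.float64(0.029), np.float64(8.64), [-0.89, 0.89, 0.91, 1.0, -0.29, 2.0, -2.54])]
45 [(np.float64(0.0), np.float64(0.0), [-0.99, 1.15, 1.11, 0.96, -0.44, 2.0, -2.3]), (np.float64(0.0141), np.float64(4.21), [-0.91, 0.86, 0.76, 0.97, -0.1, 2.0, -2.44])]
60 [(np.float64(0.0), np.float64(0.0), [-1.17, 1.11, 1.17, 1.13, -0.36, 1.84, -2.1]), (np.float64(0.0), np.float64(0.0), [-1.15, 1.04, 1.23, 1.02, -0.31, 1.98, -2.04])]
75 [(np.float64(0.0), np.float64(0.0), [-1.35, 1.05, 1.2, 1.32, -0.28, 1.65, -1.93]), (np.float64(0.0), np.float64(0.0), [-1.35, 0.97, 1.27, 1.22, -0.21, 1.79, -1.87])]
90 [(np.float64(0.0), np.float64(0.0), [-1.54, 0.98, 1.25, 1.51, -0.21, 1.45, -1.79]), (np.float64(0.0), np.float64(0.0), [-1.54, 0.85, 1.28, 1.42, -0.09, 1.59, -1.76])]
105 [(np.float64(0.0), np.float64(0.0), [-1.21, 0.46, 0.43, 1.69, 0.49, 1.37, -2.16]), (np.float64(0.0), np.float64(0.0), [-1.19, 0.35, 0.41, 1.6, 0.53, 1.54, -2.07])]
120 [(np.float64(0.0), np.float64(0.0), [-1.22, 0.3, 0.35, 1.89, 0.65, 1.24, -2.
[... 1941 characters left out ...]
, 1.44, -0.81, 1.76, 2.28])]
300 [(np.float64(0.0), np.float64(0.0), [-0.2, 0.7, 0.4, 1.33, -0.73, 1.75, 2.49]), (np.float64(0.0), np.float64(0.0), [-0.22, 0.63, 0.44, 1.23, -0.74, 1.9, 2.4])]
315 [(np.float64(0.0), np.float64(0.0), [-0.12, 0.79, 0.17, 1.13, -0.54, 1.85, 2.54]), (np.float64(0.0), np.float64(0.0), [-0.13, 0.73, 0.2, 1.02, -0.57, 2.0, 2.46])]
330 [(np.float64(0.0), np.float64(0.0), [-0.0, 0.9, -0.21, 0.94, -0.23, 1.94, 2.54]), (np.float64(0.011), np.float64(3.29), [0.14, 0.81, -0.5, 0.92, -0.12, 2.0, 2.39])]
345 [(np.float64(0.0085), np.float64(2.56), [0.09, 0.98, -0.64, 0.87, 0.14, 2.0, 2.54]), (np.float64(0.026), np.float64(7.75), [0.09, 0.81, -0.56, 0.93, 0.02, 2.0, 2.54])]
```

```bash
cat >> h.py <<'E'
def pose(yaw,h,back=0,lean=42):
    b=np.radians(yaw+7.1);e_=np.array([np.cos(b),np.sin(b),0]);l=np.radians(lean)
    u_=e_*np.sin(l)+Z*np.cos(l); return C+Z*h+u_*(.084+back),frame(-u_,-e_)
E
python3 - <<'E'
from h import *
st()
for y in(180,171,162,153,144,135): to(*pose(y,.12))
E
```

```text
{'time': 7.05, 'ee_pos': [0.4857, 0.1485, 0.2529], 'eef_rot': [0.9442, 0.0575, 0.3235, -0.0223], 'ft_force': [0.9879, -0.3939, -5.3055], 'torque': [-0.5684, 2.0197, -0.1733], 'width': 0.0095, 'joint_positions': [-0.9742, -0.4982, 0.2858, 2.2733, 0.6336, 0.8522, -0.865]}
xyz [7.1, -0.1, -6.6] rot [-0.2, 4.2, -0.2]
xyz [7.6, -8.9, -6.1] rot [-6.0, 4.2, 6.7]
xyz [9.2, -17.5, -4.9] rot [-11.7, 4.2, 13.6]
xyz [11.8, -25.6, -2.8] rot [-17.5, 4.2, 20.5]
xyz [15.5, -33.2, 0.1] rot [-23.3, 4.1, 27.4]
xyz [20.0, -39.9, 3.6] rot [-29.1, 4.1, 34.3]
```

>>> apply_moves(
  increments=[
    {"grip":255,"xyz":[7.6,-8.9,-6.1],"rotation":[-6,2,6.7]},
    {"grip":255,"xyz":[9.2,-17.5,-4.9],"rotation":[-11.7,3,13.6]},
    {"grip":255,"xyz":[11.8,-25.6,-2.8],"rotation":[-17.5,4,20.5]},
    {"grip":255,"xyz":[15.5,-33.2,0],"rotation":[-23.3,4.1,27.4]},
    {"grip":255,"xyz":[20,-40,3.6],"rotation":[-29.1,4.1,34.3]},
  ],
)

```text
time: 7.68
ee_pos: [0.4986, 0.1897, 0.2618]
eef_rot: [0.882, -0.306, 0.339, 0.118]
ft_force: [0.8, 0.1, -0.3]
width: 0.0005
```

```bash
python3 - <<'E'
from h import *
st()
for y in(135,126,117,108,99,90): to(*pose(y,.12))
E
```

```text
{'time': 7.675, 'ee_pos': [0.4986, 0.1897, 0.2618], 'eef_rot': [0.8821, -0.3057, 0.3385, 0.1179], 'ft_force': [0.7838, 0.0947, -0.2808], 'torque': [0.4233, 0.712, -0.0039], 'width': 0.0005, 'joint_positions': [-0.8692, -0.0014, -0.0709, 1.9322, 0.7594, 1.3305, -1.8426]}
xyz [0.2, -0.5, -0.7] rot [0.3, -0.0, -0.2]
xyz [0.7, -9.3, -0.2] rot [-5.7, -0.0, 6.5]
xyz [2.2, -17.9, 1.1] rot [-11.8, -0.0, 13.2]
xyz [4.7, -26.0, 3.3] rot [-17.8, -0.0, 19.8]
xyz [8.1, -33.6, 6.4] rot [-23.8, -0.0, 26.5]
xyz [12.3, -40.3, 10.2] rot [-29.8, -0.0, 33.2]
```

The grip slipped and the case has dropped, so I need to look.

```bash
python3 - <<'E'
from h import *
s=cam("side");c=cam("top")
cv2.imwrite("pics/s4.png",cv2.resize(s["img"][120:320,180:440],None,fx=3,fy=3,interpolation=cv2.INTER_CUBIC))
cv2.imwrite("pics/t4.png",cv2.resize(c["img"][120:300,200:460],None,fx=3,fy=3,interpolation=cv2.INTER_CUBIC))
E
```

```text
(no output)
```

View pics/s4.png

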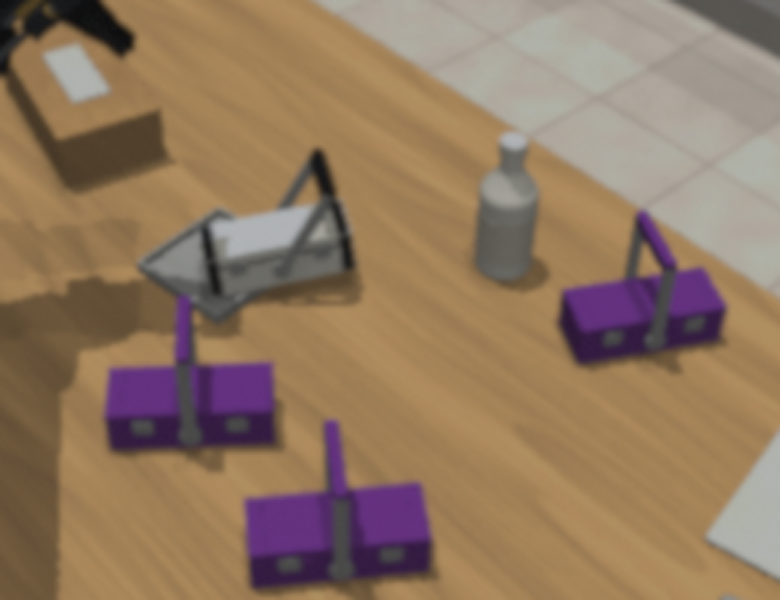

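View pics/t4.png

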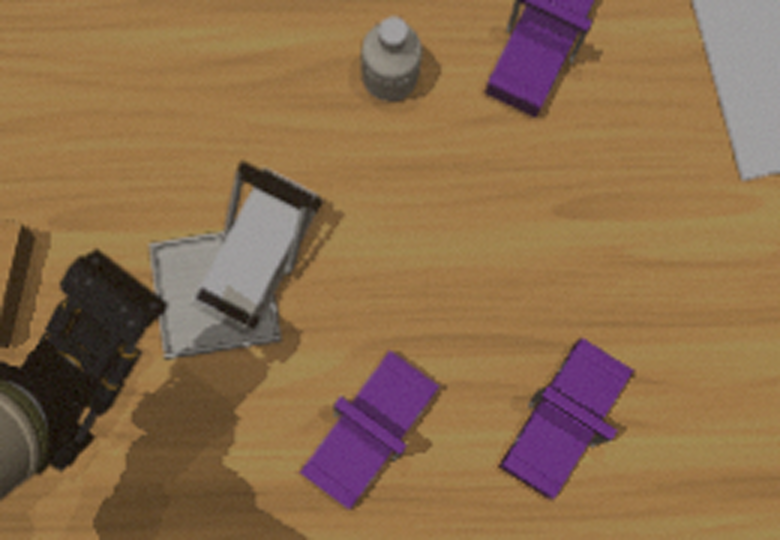

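The case fell from the grip. It now lies on top: one end in the tray at (230,305) in the top crop, the other beyond the rim at (270,185), with the handle leaning to the far end. The lean loads the grip with about 0.45 N m, so 45 N was marginal. I'll re-grip at 60 N and move more gently. First I'll measure it.

```bash
python3 - <<'E'
from h import *
for n in("top","side"):
    c=cam(n);W=cloud(c);img=c["img"].astype(int)
    reg=(W[...,0]>.45)&(W[...,0]<.72)&(W[...,1]>-.02)&(W[...,1]<.2)
    br=img.sum(2)
    m=reg&(W[...,2]>.02)&(W[...,2]<.2)
    P=W[m];b=br[m]
    # RANSAC plane on bright
    Q=P[b>330] if n=="top" else P
    rng=np.random.default_rng(0);best=0
    for _ in range(800):
        a=Q[rng.choice(len(Q),3,False)];nn=np.cross(a[1]-a[0],a[2]-a[0]);L=np.linalg.norm(nn)
        if L<1e-6: continue
        nn/=L
        if abs(nn[2])<.8: continue
        k=abs((Q-a[0])@nn)<.004
        if k.sum()>best: best=k.sum();bk=k
    A=Q[bk];cc=A.mean(0);U,S_,V=np.linalg.svd(A-cc);nn=V[2]*np.sign(V[2][2])
    print(n,len(Q),best,"n",nn.round(3),"c",cc.round(4))
    allp=P[abs((P-cc)@nn)<.006]
    q2=np.stack([(allp-cc)@V[0],(allp-cc)@V[1]],1)*1000
    rc=cv2.minAreaRect(q2.astype(np.float32));print(rc,"center",(cc+V[0]*rc[0][0]/1e3+V[1]*rc[0][1]/1e3).round(4))
    bx=cv2.boxPoints(rc)/1000;print([(cc+V[0]*x+V[1]*y).round(3).tolist() for x,y in bx])
    H=P[((P-cc)@nn>.02)];hi_=H[(H-cc)@nn>np.percentile((H-cc)@nn,50)] if len(H)else H
    H2=P[P[:,2]>.085];print("high",len(H2),H2.mean(0).round(4),H2.max(0).round(3),H2.min(0).round(3),cv2.minAreaRect((H2[:,:2]*1000).astype(np.float32)))
    im=cv2.resize(c["img"][155:245,245:325] if n=="top" else c["img"][160:235,220:305],None,fx=7,fy=7,interpolation=cv2.INTER_CUBIC);cv2.imwrite(f"pics/{n}5.png",im)
E
```

```text
top 789 586 n [-0.043  0.143  0.989] c [0.5769 0.1154 0.0618]
((-5.228515625, 0.5035018920898438), (149.72422790527344, 78.51718139648438), 1.7081600427627563) center [0.5811 0.1124 0.0624]
[[0.628, 0.043, 0.074], [0.666, 0.112, 0.066], [0.534, 0.182, 0.05], [0.497, 0.113, 0.059]]
high 217 [0.6259 0.0905 0.118 ] [0.656 0.132 0.138] [0.581 0.054 0.085] ((620.5045776367188, 93.3724136352539), (82.3282699584961, 40.75460433959961), 56.70609664916992)
side 1362 589 n [-0.071  0.09   0.993] c [0.5722 0.1092 0.0607]
((-5.11212158203125, 2.731964111328125), (80.53800201416016, 150.0047149658203), 88.1955795288086) center [0.578  0.109  0.0612]
[[0.624, 0.038, 0.071], [0.493, 0.11, 0.055], [0.532, 0.18, 0.052], [0.663, 0.108, 0.067]]
high 186 [0.6184 0.0818 0.1125] [0.652 0.13  0.134] [0.583 0.048 0.085] ((620.4343872070312, 90.95896911621094), (88.03091430664062, 36.472652435302734), 57.7369270324707)
```

View pics/top5.png

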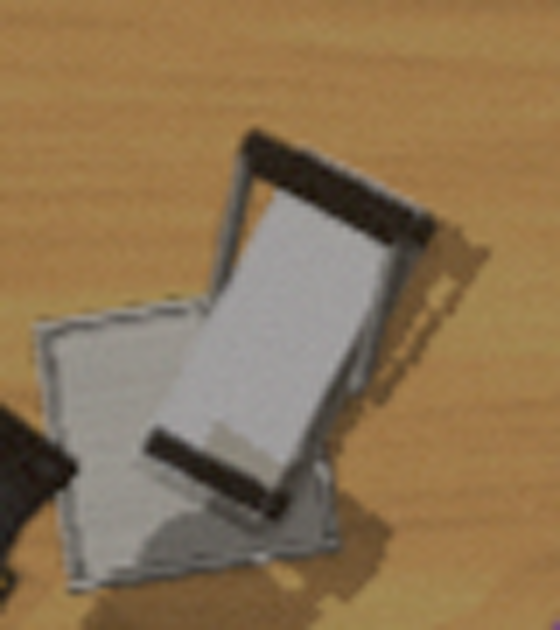

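View pics/side5.png

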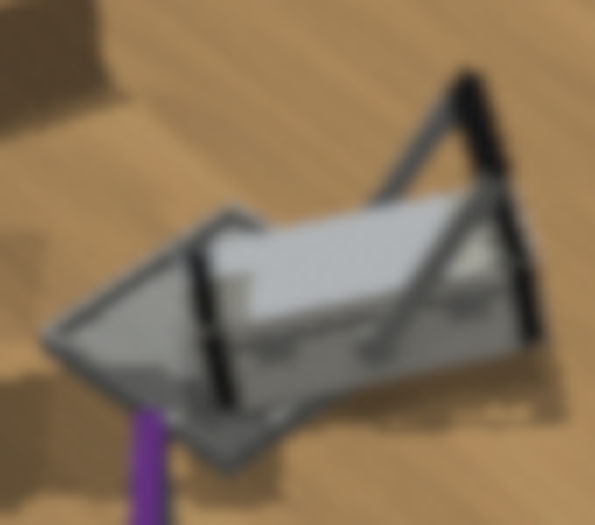

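```bash
cat >> h.py <<'E'
def tri(c,a,s,b):
    o1,d1=ray(c,a);o2,d2=ray(s,b);t=np.linalg.lstsq(np.stack([d1,-d2],1),o2-o1,rcond=None)[0]
    p,q=o1+d1*t[0],o2+d2*t[1];return (p+q)/2,np.linalg.norm(p-q)
E
python3 - <<'E'
from h import *
c=cam("top");s=cam("side")
T=lambda x,y:(245+(x+.5)/7-.5,155+(y+.5)/7-.5)
Sd=lambda x,y:(220+(x+.5)/7-.5,160+(y+.5)/7-.5)
# bar ends: left/top end, right end (outer top surface mid)
pts=[((255,147),(467,85)),((424,226),(497,178)),((341,186),(482,132))]
for a,b in pts:
    p,e_=tri(c,T(*a),s,Sd(*b));print(p.round(4),e_.round(4))
W=cloud(c)
for a in[(255,147),(300,168),(341,188),(380,208),(420,226)]:
    u,v=[int(round(x)) for x in T(*a)];print(W[v-1:v+2,u-1:u+2,2].round(3).ravel().tolist(),W[v,u].round(4))
Ws=cloud(s)
for a in[(467,90),(475,110),(482,132),(490,155)]:
    u,v=[int(round(x)) for x in Sd(*a)];print(Ws[v,u].round(4))
E
```

```text
[0.6489 0.1189 0.1132] 0.0024
[0.6099 0.0499 0.126 ] 0.0057
[0.6293 0.0837 0.1193] 0.0046
[0.123, 0.121, 0.123, 0.119, 0.123, 0.125, 0.12, 0.122, 0.122] [0.6465 0.1176 0.1229]
[0.117, 0.128, 0.126, 0.123, 0.121, 0.12, 0.124, 0.127, 0.125] [0.6376 0.1005 0.1214]
[0.125, 0.12, 0.127, 0.126, 0.128, 0.126, 0.128, 0.127, 0.126] [0.63   0.0829 0.1275]
[0.126, 0.125, 0.125, 0.13, 0.133, 0.131, 0.12, 0.128, 0.128] [0.6198 0.0656 0.133 ]
[0.07, 0.064, 0.046, 0.067, 0.044, 0.044, 0.058, 0.044, 0.034] [0.6279 0.0507 0.0444]
[0.6417 0.1133 0.1188]
[0.6355 0.1012 0.1178]
[0.6257 0.0847 0.1215]
[0.6154 0.0633 0.1251]
```

```bash
cat >> kin.py <<'E'
cen=np.array([.5808,.1080,.0392]);u2=np.array([.481,-.245,.841]);u2/=np.linalg.norm(u2);B2=cen+.095*u2
bar=np.array([.473,.881,-.12]);bar-=u2*(bar@u2);bar/=np.linalg.norm(bar)
xg=np.cross(bar,u2); xg*=np.sign(xg[0]); Rg2=frame(-u2,xg)
def gp(back): return B2+u2*(back-.012)
E
python3 - <<'E'
from kin import *
q=np.array(r.read_state()["joint_positions"]);print(xg.round(3),B2.round(4))
for back in(0,.1):
  for q0 in(q,np.array(S[8][2]),np.array(S[6][2])):
    a=ik(gp(back),Rg2,q0);print(back,a[1].round(4),a[2].round(2),a[0].round(2).tolist())
to(gp(.1),Rg2)
to(gp(0),Rg2)
E
```

```text
[ 0.71  -0.454 -0.538] [0.6265 0.0847 0.1191]
0 0.0 0.0 [0.12, 0.85, -0.34, 1.04, -0.08, 1.76, -0.72]
0 0.0 0.0 [-0.4, 0.92, 0.69, 1.08, -0.69, 1.87, -0.34]
0 0.0 0.0 [-0.48, 0.98, 0.87, 1.09, -0.81, 1.91, -0.27]
0.1 0.0005 0.14 [0.06, 0.92, -0.21, 0.71, -0.15, 2.0, -0.69]
0.1 0.0005 0.14 [0.06, 0.92, -0.21, 0.71, -0.15, 2.0, -0.69]
0.1 0.0005 0.14 [0.06, 0.92, -0.21, 0.71, -0.15, 2.0, -0.69]
xyz [111.0, -5.3, 193.1] rot [-2.1, -74.4, -7.6]
xyz [15.3, 4.9, 220.1] rot [-2.1, -74.4, -7.6]
```

```bash
python3 - <<'E'
from kin import *
to([.60,.11,.30],frame(-Z,[.84,-.54,0]))
E
```

```text
xyz [120.8, 0.1, 58.2] rot [1.9, -42.0, -4.9]
```

>>> apply_moves(
  increments=[
    {"grip":120,"xyz":[24,0,10],"rotation":[0,-8.4,-1]},
    {"grip":120,"xyz":[48,0,22],"rotation":[0,-17,-2]},
    {"grip":120,"xyz":[72,0,34],"rotation":[1,-25,-3]},
    {"grip":120,"xyz":[97,0,46],"rotation":[1.5,-34,-4]},
    {"grip":120,"xyz":[121,0,58],"rotation":[1.9,-42,-4.9]},
  ],
  squeeze=60,
)

```text
time: 8.6
ee_pos: [0.6007, 0.1086, 0.3028]
eef_rot: [0.96, -0.281, -0.0, -0.003]
ft_force: [0.5, 0.2, 0.1]
width: 0.0415
```

```bash
python3 - <<'E'
from kin import *
st();to(gp(.09),Rg2)
E
```

```text
{'time': 8.6, 'ee_pos': [0.6007, 0.1086, 0.3028], 'eef_rot': [0.9596, -0.2813, -0.0002, -0.0028], 'ft_force': [0.5089, 0.2234, 0.063], 'torque': [-0.062, 0.1014, -0.0202], 'width': 0.0415, 'joint_positions': [-0.4763, 0.2675, 0.2872, 1.3606, -0.0801, 1.5218, -0.7654]}
xyz [76.8, 2.6, 117.9] rot [-3.3, -32.5, -0.8]
```

>>> apply_moves(
  increments=[
    {"grip":120,"xyz":[30,1,15],"rotation":[-1,-9,0]},
    {"grip":120,"xyz":[60,2,40],"rotation":[-2,-18,0]},
    {"grip":120,"xyz":[76,2.6,75],"rotation":[-3,-27,-0.8]},
    {"grip":120,"xyz":[76.8,2.6,110],"rotation":[-3.3,-32.5,-0.8]},
    {"grip":120,"xyz":[76.8,2.6,118],"rotation":[-3.3,-32.5,-0.8]},
  ],
)

```text
time: 9.22
ee_pos: [0.6631, 0.0634, 0.1795]
eef_rot: [0.921, -0.264, -0.28, -0.053]
ft_force: [-0.2, 1.1, 0.4]
width: 0.0461
```

```bash
python3 - <<'E'
from kin import *
st();to(gp(.03),Rg2);to(gp(.0),Rg2)
s=cam("side");c=cam("top")
cv2.imwrite("pics/s6.png",cv2.resize(s["img"][130:250,200:340],None,fx=5,fy=5,interpolation=cv2.INTER_CUBIC))
cv2.imwrite("pics/t6.png",cv2.resize(c["img"][130:250,230:370],None,fx=5,fy=5,interpolation=cv2.INTER_CUBIC))
E
```

```text
{'time': 9.225, 'ee_pos': [0.6631, 0.0634, 0.1795], 'eef_rot': [0.9215, -0.2643, -0.2797, -0.0533], 'ft_force': [-0.1645, 1.0588, 0.3965], 'torque': [-0.3496, -0.4509, 0.0131], 'width': 0.0461, 'joint_positions': [-0.1283, 0.9169, 0.2647, 0.7734, -0.4522, 1.9978, -0.5432]}
xyz [-2.8, -2.2, 55.7] rot [0.1, 0.4, -0.3]
xyz [-2.6, -2.3, 85.7] rot [0.1, 0.4, -0.3]
```

View pics/s6.png

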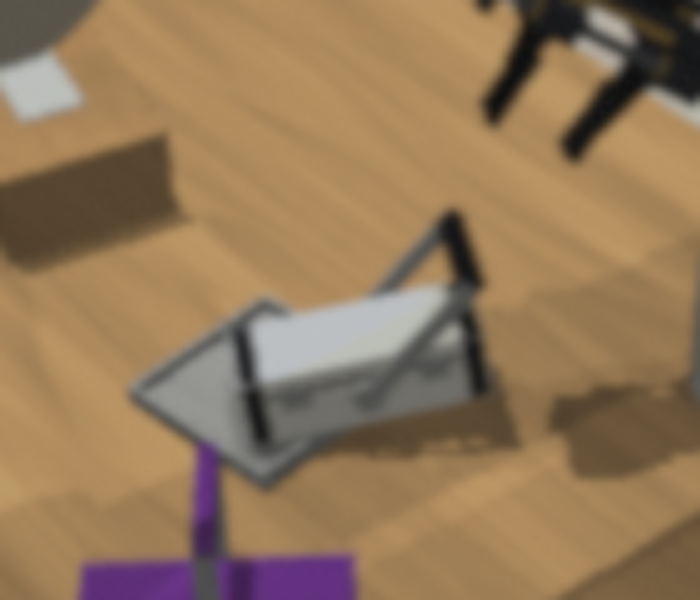

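View pics/t6.png

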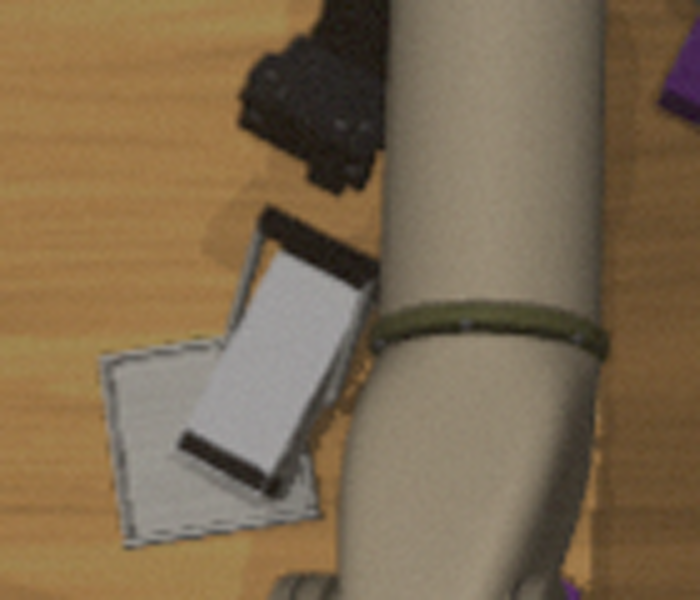

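The jaws line up with the bar (tips (490,115)/(570,155), bar mid (462,250) in the side crop). But going down at a 33° lean brings the gripper body near the bottle. Instead I'll come down at a 15° lean with the jaws around the bar, sweep the loose handle upright, then pinch.

```bash
cat >> kin.py <<'E'
fh=np.array([.881,-.473,0]);fh/=np.linalg.norm(fh);bb=np.array([.473,.881,-.12]);bb-=fh*(bb@fh);bb/=np.linalg.norm(bb)
nn2=np.cross(fh,bb);nn2*=np.sign(nn2[2])
def sw(phi,back=0,tool=None):
    p=np.radians(phi);uh=np.sin(p)*fh+np.cos(p)*nn2
    t=np.radians(phi if tool is None else tool);ut=np.sin(t)*fh+np.cos(t)*nn2
    return cen+.095*uh+ut*(back-.012),frame(-ut,fh)
E
python3 - <<'E'
from kin import *
q=np.array(r.read_state()["joint_positions"])
for a in((32.7,.09,15),(32.7,0,15),(0,0,0),(0,.1,0)):
    p=sw(*a);i=ik(*p,q);print(a,p[0].round(3),i[1].round(4),i[2].round(2),i[0].round(2).tolist());to(*p)
E
```

```text
(32.7, 0.09, 15) [0.653 0.09  0.193] 0.0 0.0 [-0.34, 0.67, 0.3, 1.07, -0.23, 1.71, -0.58]
xyz [-23.5, -15.0, 5.1] rot [-5.1, 17.7, -0.8]
(32.7, 0, 15) [0.627 0.092 0.107] 0.0 0.0 [-0.36, 0.66, 0.28, 1.26, -0.22, 1.53, -0.57]
xyz [3.9, -7.3, 90.5] rot [-5.1, 17.7, -0.8]
(0, 0, 0) [0.585 0.117 0.122] 0.0 0.0 [-0.48, 0.39, 0.2, 1.58, 0.01, 1.26, -0.79]
xyz [-44.6, -6.1, 104.2] rot [-5.0, 32.7, -1.5]
(0, 0.1, 0) [0.591 0.127 0.221] 0.0 0.0 [-0.48, 0.34, 0.18, 1.43, 0.02, 1.46, -0.8]
xyz [-98.7, -13.6, 20.4] rot [-5.0, 32.7, -1.5]
```

>>> apply_moves(
  increments=[
    {"grip":120,"xyz":[-12,-8,3],"rotation":[-3,9,0]},
    {"grip":120,"xyz":[-23,-14,6],"rotation":[-5,17.7,-0.8]},
    {"grip":120,"xyz":[-14,-12,35],"rotation":[-5,17.7,-0.8]},
    {"grip":120,"xyz":[-5,-9,65],"rotation":[-5,17.7,-0.8]},
    {"grip":120,"xyz":[4,-7,90],"rotation":[-5,17.7,-0.8]},
  ],
)

```text
time: 9.95
ee_pos: [0.6278, 0.0937, 0.112]
eef_rot: [0.959, -0.248, -0.137, 0.023]
ft_force: [0.9, 0.1, 0.5]
width: 0.0458
```

```bash
python3 - <<'E'
from kin import *
st();to(*sw(16,0,8));to(*sw(0,0,0))
s=cam("side")
cv2.imwrite("pics/s7.png",cv2.resize(s["img"][130:250,200:340],None,fx=5,fy=5,interpolation=cv2.INTER_CUBIC))
E
```

```text
{'time': 9.95, 'ee_pos': [0.6278, 0.0937, 0.112], 'eef_rot': [0.9589, -0.2475, -0.1368, 0.0229], 'ft_force': [0.8878, 0.1451, 0.5421], 'torque': [-0.1124, -0.2185, -0.0061], 'width': 0.0458, 'joint_positions': [-0.3804, 0.6527, 0.3197, 1.2697, -0.2424, 1.5258, -0.5566]}
xyz [-24.4, 0.8, 0.1] rot [-0.4, 6.6, 0.2]
xyz [-49.1, 0.7, 2.9] rot [-0.4, 14.6, 0.2]
```

View pics/s7.png

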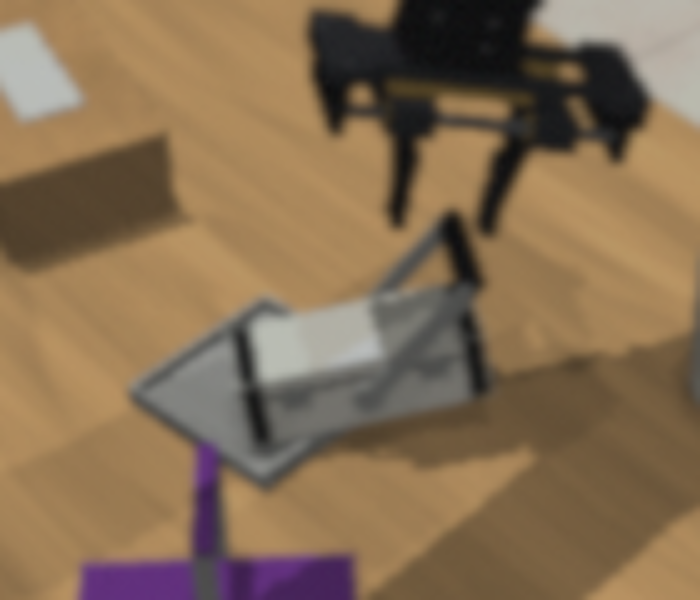

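```bash
python3 - <<'E'
from kin import *
s=cam("side");c=cam("top");q=r.read_state();P=np.array(q["ee_pos"]);Rm=R.from_quat(q["eef_rot"])
Q=[P,P+Rm.apply([.023,0,.008]),P+Rm.apply([-.023,0,.008]),B2,B2+bb*.039,B2-bb*.039,cen]
a=(proj(s,Q)-[200,130]+.5)*5;b=(proj(c,Q)-[230,130]+.5)*5
print(a.round(0).tolist());print(b.round(0).tolist());print(P)
cv2.imwrite("pics/t7.png",cv2.resize(c["img"][130:250,230:370],None,fx=5,fy=5,interpolation=cv2.INTER_CUBIC))
E
```

```text
[[436.0, 249.0], [470.0, 263.0], [396.0, 257.0], [444.0, 245.0], [431.0, 212.0], [457.0, 280.0], [363.0, 361.0]]
[[301.0, 268.0], [321.0, 244.0], [283.0, 305.0], [315.0, 266.0], [257.0, 238.0], [375.0, 295.0], [284.0, 368.0]]
[0.62740681 0.0931614  0.11094375]
```

View pics/t7.png

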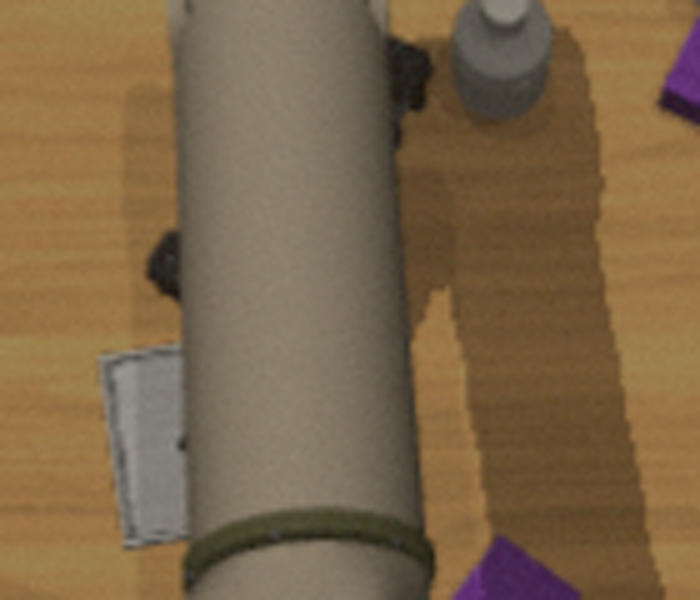

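```bash
python3 - <<'E'
from kin import *
s=cam("side");q=r.read_state();P=np.array(q["ee_pos"]);Rm=R.from_quat(q["eef_rot"])
im=cv2.resize(s["img"][150:220,255:325],None,fx=8,fy=8,interpolation=cv2.INTER_CUBIC)
Q=[P+Rm.apply([.023,0,.008]),P+Rm.apply([-.023,0,.008]),P+Rm.apply([0,0,-.011]),B2,B2+bb*.039,B2-bb*.039]
for i,a in enumerate((proj(s,Q)-[255,150]+.5)*8): cv2.circle(im,tuple(int(x) for x in a),4,[(0,0,255),(0,0,255),(0,255,0),(255,0,0),(255,0,0),(255,0,0)][i],-1)
cv2.imwrite("pics/s8.png",im)
W=cloud(s)
m=(abs(W[...,0]-P[0])<.08)&(abs(W[...,1]-P[1])<.08)&(W[...,2]>.08)&(W[...,2]<.16)
X=Rm.inv().apply(W[m]-P)
for x in X[np.abs(X[:,1])<.05][::6]: print((x*1000).round(0).tolist(),end=" ")
E
```

```text
[23.0, -3.0, -52.0] [23.0, -9.0, -42.0] [35.0, 10.0, -54.0] [25.0, 13.0, -52.0] [-31.0, 8.0, -39.0] [27.0, 10.0, -46.0] [-29.0, 11.0, -38.0] [27.0, 13.0, -45.0] [-27.0, 7.0, -32.0] [28.0, 11.0, -41.0] [-27.0, 10.0, -31.0] [27.0, 8.0, -35.0] [-30.0, 14.0, -29.0] [22.0, 0.0, -27.0] [-33.0, 14.0, -26.0] [14.0, -20.0, -10.0] [27.0, 12.0, -31.0] [6.0, -28.0, -1.0] [21.0, -17.0, -9.0] [33.0, 8.0, -26.0] [8.0, -34.0, 5.0] [20.0, -14.0, -8.0] [1.0, -29.0, 7.0] [12.0, -7.0, -8.0] [30.0, 12.0, -21.0] [8.0, -10.0, -2.0] [24.0, 6.0, -13.0] [3.0, -29.0, 14.0] [12.0, -0.0, -5.0] [2.0, -35.0, 21.0] [10.0, 6.0, -5.0] [2.0, -30.0, 22.0] [10.0, 18.0, -8.0] [-1.0, -29.0, 25.0] [12.0, 22.0, -8.0] [5.0, -25.0, 25.0] [18.0, 24.0, -6.0] [11.0, 38.0, -11.0] [13.0, 36.0, -6.0] [12.0, 41.0, -6.0] [11.0, 45.0, -5.0] [9.0, 45.0, -1.0] [9.0, 46.0, 1.0] [8.0, 44.0, 7.0] [8.0, 46.0, 8.0] [5.0, 47.0, 12.0] [4.0, 44.0, 17.0] [3.0, 40.0, 23.0] [-0.0, 44.0, 24.0] [-2.0, 43.0, 29.0] [-3.0, 39.0, 35.0] [-3.0, 42.0, 36.0] [-12.0, 46.0, 41.0]
```

View pics/s8.png

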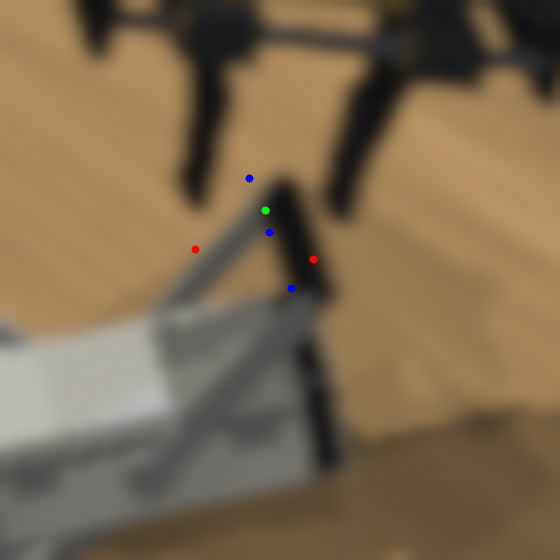

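The depth view shows the open fingers ending about 20 mm above the nominal tips, and the bar about 11 mm further along +x than I estimated. So the first pinch was probably only at the bar's top edge. I'll back off, close the gripper and measure where the tips really are.

>>> apply_moves(
  increments=[
    {"grip":120,"xyz":[0,0,-25],"rotation":[0,0,0]},
    {"grip":215,"xyz":[0,0,-50],"rotation":[0,0,0]},
    {"grip":215,"xyz":[0,0,-50],"rotation":[0,0,0]},
    {"grip":215,"xyz":[0,0,-50],"rotation":[0,0,0]},
    {"grip":215,"xyz":[0,0,-50],"rotation":[0,0,0]},
  ],
)

```text
time: 10.78
ee_pos: [0.6417, 0.0919, 0.1591]
eef_rot: [0.958, -0.248, -0.138, 0.024]
ft_force: [0.2, -0.3, -0.2]
width: 0.0168
```

```bash
python3 - <<'E'
from kin import *
s=cam("side");q=st();P=np.array(q["ee_pos"]);Rm=R.from_quat(q["eef_rot"])
im=cv2.resize(s["img"][130:220,250:330],None,fx=7,fy=7,interpolation=cv2.INTER_CUBIC)
Q=[P,P+Rm.apply([0,0,.008]),P+Rm.apply([0,0,-.011])]
for i,a in enumerate((proj(s,Q)-[250,130]+.5)*7): cv2.circle(im,tuple(int(x) for x in a),3,[(0,0,255),(0,255,255),(0,255,0)][i],-1)
cv2.imwrite("pics/s9.png",im)
W=cloud(s)
X=Rm.inv().apply((W-P).reshape(-1,3)).reshape(W.shape)*1000
m=(abs(X[...,0])<45)&(abs(X[...,1])<20)&(X[...,2]<20)&(X[...,2]>-50)
for x in X[m][::5]: print(x.round(0).astype(int).tolist(),end=" ")
print()
# bar in world: use triangulation refined: points z>.1 near bar
Q=W[(abs(W[...,0]-.63)<.05)&(abs(W[...,1]-.085)<.06)&(W[...,2]>.10)&(W[...,2]<.135)];Q=Q[(Q-cen)@fh>.04]
print(len(Q),Q.mean(0).round(4),((Q-cen)@fh).mean().round(4),np.percentile((Q-cen)@bb,[2,98]).round(4),np.percentile((Q-cen)@nn2,[5,50,95]).round(4))
E
```

```text
{'time': 10.825, 'ee_pos': [0.6416, 0.0918, 0.159], 'eef_rot': [0.9585, -0.2481, -0.1386, 0.0238], 'ft_force': [0.3556, -0.0436, -0.0918], 'torque': [-0.0953, -0.2362, -0.0083], 'width': 0.0158, 'joint_positions': [-0.3672, 0.6571, 0.3276, 1.1636, -0.2426, 1.6309, -0.5632]}
[-19, -11, -49] [-20, 7, -49] [-16, 13, -50] [-18, 12, -46] [9, 10, -48] [-17, 12, -42] [10, 9, -44] [-18, 9, -38] [8, 11, -42] [-18, -8, -25] [-9, 10, -36] [15, 10, -38] [-14, 9, -32] [11, 15, -37] [-17, 12, -30] [10, 9, -31] [-16, 12, -26] [10, 13, -30] [-9, 9, -22] [15, 9, -25] [8, 5, -19] [-13, 11, -16] [16, 9, -19] 
126 [0.6303 0.0732 0.1126] 0.0601 [-0.047   0.0335] [0.0597 0.0736 0.0798]
```

View pics/s9.png

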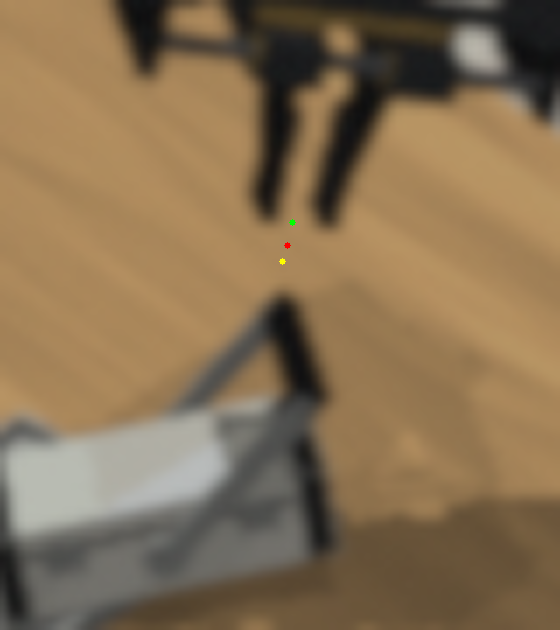

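The visible finger ends sit around tool z = -13 mm, not +8, so the real pad centre is about 20 mm further back than stated. I'll aim to have the bar at tool z = -28 mm. The bar itself measures at about a 40° lean. I'll come down at a 10° lean with wider jaws.

```bash
python3 - <<'E'
from kin import *
q=np.array(r.read_state()["joint_positions"])
for a in((40,.05,10),(40,-.014,10),(20,-.014,8),(0,-.016,0)):
    p=sw(*a);p=(p[0]-bb*.006,p[1]);i=ik(*p,q);print(a,p[0].round(3),i[1].round(4),i[2].round(2),i[0].round(2).tolist());to(*p)
E
```

```text
(40, 0.05, 10) [0.644 0.082 0.149] 0.0 0.0 [-0.4, 0.61, 0.34, 1.25, -0.19, 1.53, -0.57]
xyz [8.9, 6.2, 8.5] rot [-0.3, 4.8, 0.1]
(40, -0.014, 10) [0.63  0.081 0.087] 0.0 0.0 [-0.41, 0.62, 0.33, 1.36, -0.2, 1.4, -0.57]
xyz [14.2, 6.5, 72.3] rot [-0.3, 4.8, 0.1]
(20, -0.014, 8) [0.607 0.096 0.103] 0.0 0.0 [-0.46, 0.54, 0.33, 1.44, -0.16, 1.37, -0.62]
xyz [-16.7, 6.4, 63.5] rot [-0.3, 6.8, 0.1]
(0, -0.016, 0) [0.582 0.11  0.106] 0.0 0.0 [-0.56, 0.4, 0.31, 1.62, -0.04, 1.22, -0.75]
xyz [-45.5, 6.4, 67.5] rot [-0.3, 14.8, 0.1]
```

>>> apply_moves(
  increments=[
    {"grip":60,"xyz":[9,6,5],"rotation":[0,5,0]},
    {"grip":60,"xyz":[9,6,5],"rotation":[0,5,0]},
    {"grip":60,"xyz":[9,6,5],"rotation":[0,5,0]},
    {"grip":60,"xyz":[11,6,25],"rotation":[0,5,0]},
    {"grip":60,"xyz":[12,6,45],"rotation":[0,5,0]},
  ],
)

```text
time: 11.45
ee_pos: [0.6365, 0.0817, 0.1129]
eef_rot: [0.963, -0.247, -0.097, 0.034]
ft_force: [0.3, 0.6, 0.5]
width: 0.0576
```

>>> apply_moves(
  increments=[
    {"grip":60,"xyz":[1,0,10],"rotation":[0,0,0]},
    {"grip":60,"xyz":[2,0,20],"rotation":[0,0,0]},
    {"grip":60,"xyz":[2,0,26],"rotation":[0,0,0]},
    {"grip":60,"xyz":[2,0,26],"rotation":[0,0,0]},
  ],
)

```text
time: 11.95
ee_pos: [0.6329, 0.0803, 0.0869]
eef_rot: [0.963, -0.247, -0.097, 0.034]
ft_force: [0.6, 0.2, 0.6]
width: 0.0664
```

```bash
python3 - <<'E'
from kin import *
s=cam("side");q=st();P=np.array(q["ee_pos"]);Rm=R.from_quat(q["eef_rot"])
im=cv2.resize(s["img"][130:220,250:330],None,fx=7,fy=7,interpolation=cv2.INTER_CUBIC)
cv2.imwrite("pics/s10.png",im)
for a in((40,-.014,10),(20,-.014,8),(0,-.016,0)):
    p=sw(*a);to(p[0]-bb*.006,p[1])
E
```

```text
{'time': 12.0, 'ee_pos': [0.6331, 0.0804, 0.0873], 'eef_rot': [0.9635, -0.2471, -0.0971, 0.0343], 'ft_force': [0.9168, 0.2523, 0.5471], 'torque': [-0.0581, -0.1425, 0.0097], 'width': 0.0669, 'joint_positions': [-0.4064, 0.6254, 0.331, 1.3551, -0.1997, 1.401, -0.5619]}
xyz [-2.5, 0.7, 1.1] rot [-0.3, -0.1, 0.1]
xyz [-32.5, 0.6, -10.3] rot [-0.3, 1.9, 0.1]
xyz [-61.6, 0.5, -8.7] rot [-0.3, 9.9, 0.0]
```

View pics/s10.png

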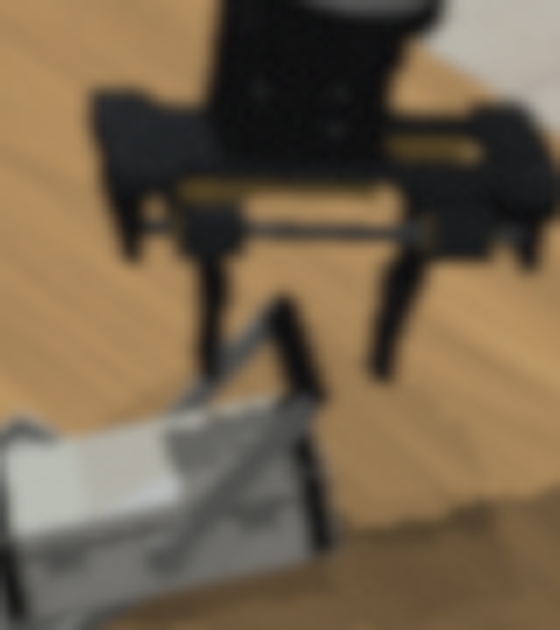

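The fingers now straddle the bar (tips at (205,378) and (380,375), bar mid (300,348)). I'll sweep the handle upright while closing, then pinch at 60 N.

>>> apply_moves(
  increments=[
    {"grip":150,"xyz":[-2,0,0],"rotation":[0,0,0]},
    {"grip":150,"xyz":[-12,0,-4],"rotation":[0,1,0]},
    {"grip":150,"xyz":[-25,0,-8],"rotation":[0,2,0]},
    {"grip":150,"xyz":[-40,0,-10],"rotation":[0,5,0]},
    {"grip":150,"xyz":[-53,0,-10],"rotation":[0,8,0]},
  ],
)

```text
time: 12.62
ee_pos: [0.5893, 0.107, 0.1073]
eef_rot: [0.968, -0.244, -0.028, 0.051]
ft_force: [0.2, 0.1, 0.8]
width: 0.0364
```

>>> apply_moves(
  increments=[
    {"grip":150,"xyz":[-9,0,0],"rotation":[0,2,0]},
    {"grip":255,"xyz":[-9,0,0],"rotation":[0,2,0]},
    {"grip":255,"xyz":[-9,0,0],"rotation":[0,2,0]},
    {"grip":255,"xyz":[-9,0,0],"rotation":[0,2,0]},
    {"grip":255,"xyz":[-9,0,0],"rotation":[0,2,0]},
  ],
  squeeze=60,
)

```text
time: 13.25
ee_pos: [0.5817, 0.1111, 0.1074]
eef_rot: [0.968, -0.243, -0.011, 0.055]
ft_force: [0.6, 1.3, 0.9]
width: 0.0114
```

>>> apply_moves(
  increments=[
    {"grip":255,"xyz":[0,0,0],"rotation":[0,0,0]},
    {"grip":255,"xyz":[0,0,0],"rotation":[0,0,0]},
  ],
)

```text
time: 13.5
ee_pos: [0.5818, 0.1111, 0.1074]
eef_rot: [0.968, -0.243, -0.011, 0.055]
ft_force: [-0.8, 1.2, 1.7]
width: 0.0116
```

```bash
python3 - <<'E'
from kin import *
s=cam("side");c=cam("top");q=st()
cv2.imwrite("pics/s11.png",cv2.resize(s["img"][130:240,220:330],None,fx=5,fy=5,interpolation=cv2.INTER_CUBIC))
p=sw(0,-.016,0);to(p[0]-bb*.006,p[1])
E
```

```text
{'time': 13.6, 'ee_pos': [0.5817, 0.1111, 0.1074], 'eef_rot': [0.9683, -0.2432, -0.0111, 0.0551], 'ft_force': [-0.7284, 1.5957, 1.3798], 'torque': [0.1802, 0.0603, -0.0231], 'width': 0.0115, 'joint_positions': [-0.5932, 0.399, 0.3504, 1.6245, -0.0516, 1.2141, -0.7358]}
xyz [0.6, 1.1, 1.1] rot [-0.4, -0.3, 0.0]
```

View pics/s11.png

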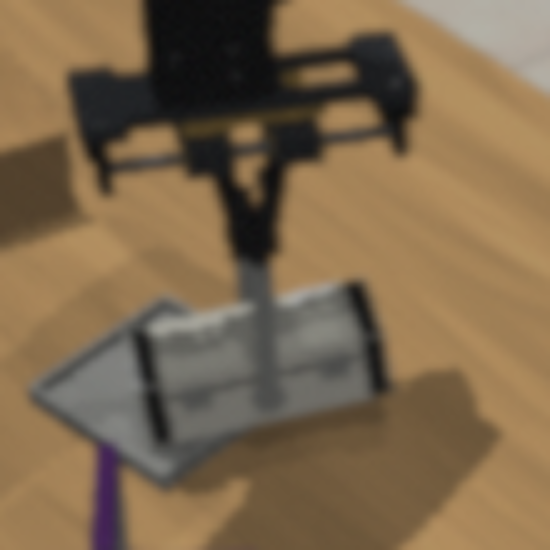

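The pinch is now full depth (11.5 mm on the 12 mm bar) and the handle is upright. I'll lift gently.

```bash
python3 - <<'E'
from kin import *
q=r.read_state();p=np.array(q["ee_pos"])
for h in (.03,.07,.12): to(p+[0,0,h],frame(-Z,fh))
E
```

```text
xyz [0.2, 3.4, -29.8] rot [6.4, -0.3, 0.0]
xyz [0.4, 7.9, -69.6] rot [6.4, -0.3, 0.0]
xyz [0.6, 13.5, -119.2] rot [6.4, -0.3, 0.0]
```

>>> apply_moves(
  increments=[
    {"grip":255,"xyz":[0,1,-10],"rotation":[0,0,0]},
    {"grip":255,"xyz":[0,2.5,-22],"rotation":[1,0,0]},
    {"grip":255,"xyz":[0,4,-36],"rotation":[3,0,0]},
    {"grip":255,"xyz":[0,6,-52],"rotation":[5,0,0]},
    {"grip":255,"xyz":[0,8,-70],"rotation":[6.4,0,0]},
  ],
)

```text
time: 14.22
ee_pos: [0.5813, 0.1102, 0.1792]
eef_rot: [0.97, -0.244, 0.003, 0.0]
ft_force: [0.3, -0.0, -6.9]
width: 0.0114
```

>>> apply_moves(
  increments=[
    {"grip":255,"xyz":[0,0,-12],"rotation":[0,0,0]},
    {"grip":255,"xyz":[0,0,-28],"rotation":[0,0,0]},
    {"grip":255,"xyz":[0,0,-44],"rotation":[0,0,0]},
    {"grip":255,"xyz":[0,0,-60],"rotation":[0,0,0]},
    {"grip":255,"xyz":[0,0,-70],"rotation":[0,0,0]},
  ],
)

```text
time: 14.85
ee_pos: [0.5812, 0.1105, 0.2504]
eef_rot: [0.97, -0.244, 0.003, -0.0]
ft_force: [0.9, 0.9, -6.7]
width: 0.0115
```

```bash
python3 - <<'E'
from kin import *
s=cam("side");c=cam("top");q=st()
cv2.imwrite("pics/s12.png",cv2.resize(s["img"][90:240,200:350],None,fx=4,fy=4,interpolation=cv2.INTER_CUBIC))
E
```

```text
{'time': 14.95, 'ee_pos': [0.5815, 0.1105, 0.2505], 'eef_rot': [0.9698, -0.244, 0.0037, -0.0003], 'ft_force': [0.7593, -0.3365, -7.6918], 'torque': [-0.1399, -0.2686, -0.0227], 'width': 0.0116, 'joint_positions': [-0.5682, 0.2352, 0.3633, 1.5129, -0.0813, 1.4019, -0.6938]}
```

View pics/s12.png

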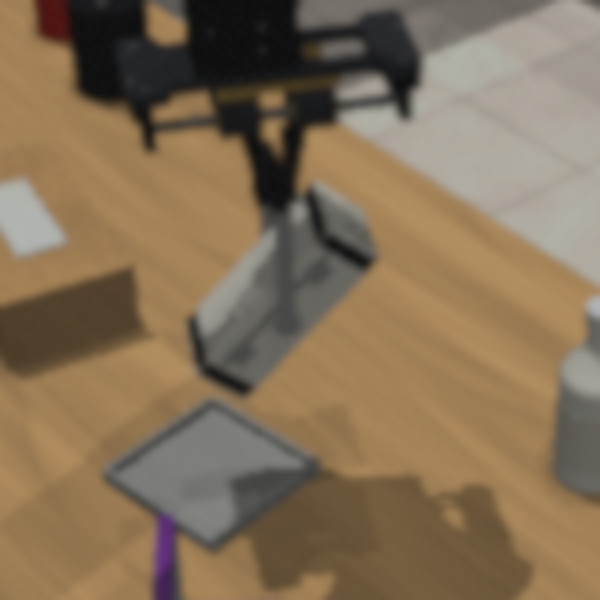

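The case hangs from a full grip with the same heavy end sagging (the left/tray side end at (220,370)). Now I'll yaw, then lean gently.

```bash
python3 - <<'E'
from kin import *
q=np.array(r.read_state()["joint_positions"]);k=-.017
for a in((130,.1,k,0),(90,.1,k,0),(90,.1,k,21),(90,.1,k,42),(90,0,k,42),(90,0,k+.08,42)):
    p=pose(*a);i=ik(*p,q);print(a,p[0].round(3),i[1].round(4),i[2].round(2),i[0].round(2).tolist());to(*p);q=i[0]
E
```

```text
(130, 0.1, -0.017, 0) [0.543 0.156 0.247] 0.0 0.0 [-0.66, 0.18, 0.34, 1.58, -0.06, 1.39, -1.06]
xyz [-55.3, -21.6, 3.2] rot [-0.2, -0.4, 14.7]
(90, 0.1, -0.017, 0) [0.543 0.156 0.247] 0.0 0.0 [-0.71, 0.18, 0.41, 1.58, -0.07, 1.39, -1.75]
xyz [-55.3, -21.6, 3.2] rot [-0.3, -0.3, 54.7]
(90, 0.1, -0.017, 21) [0.54  0.18  0.243] 0.0 0.0 [-0.92, 0.3, 0.39, 1.51, 0.22, 1.51, -2.02]
xyz [-69.2, -41.2, 7.6] rot [-10.3, 19.1, 54.0]
(90, 0.1, -0.017, 42) [0.537 0.2   0.23 ] 0.0 0.0 [-1.07, 0.5, 0.4, 1.43, 0.42, 1.66, -2.17]
xyz [-81.4, -58.1, 20.3] rot [-20.3, 38.4, 52.0]
(90, 0, -0.017, 42) [0.537 0.2   0.13 ] 0.0 0.0 [-1.06, 0.59, 0.38, 1.52, 0.39, 1.5, -2.26]
xyz [-82.1, -57.9, 120.3] rot [-20.3, 38.4, 52.0]
(90, 0, 0.063, 42) [0.531 0.253 0.189] 0.0 0.0 [-1.1, 0.6, 0.37, 1.37, 0.37, 1.66, -2.24]
xyz [-112.6, -101.7, 60.7] rot [-20.3, 38.4, 52.0]
```

>>> apply_moves(
  increments=[
    {"grip":255,"xyz":[-6,-2,0],"rotation":[0,0,4]},
    {"grip":255,"xyz":[-16,-6,1],"rotation":[0,0,10]},
    {"grip":255,"xyz":[-28,-11,1],"rotation":[0,0,16]},
    {"grip":255,"xyz":[-40,-16,1],"rotation":[0,0,23]},
    {"grip":255,"xyz":[-50,-19,1],"rotation":[0,0,30]},
  ],
)

```text
time: 15.58
ee_pos: [0.5457, 0.1514, 0.2484]
eef_rot: [0.873, -0.488, 0.003, -0.001]
ft_force: [0.9, -1.1, -7.5]
width: 0.0114
```

```bash
python3 - <<'E'
from kin import *
st();k=-.017
to(*pose(90,.1,k,0))
E
```

```text
{'time': 15.575, 'ee_pos': [0.5457, 0.1514, 0.2484], 'eef_rot': [0.8727, -0.4882, 0.003, -0.0008], 'ft_force': [0.9445, -1.1353, -7.4683], 'torque': [-0.2363, 0.0807, -0.0301], 'width': 0.0114, 'joint_positions': [-0.6846, 0.1773, 0.3806, 1.5827, -0.0633, 1.3891, -1.3183]}
xyz [-5.1, 0.1, 1.4] rot [-0.3, -0.2, 24.5]
```

>>> apply_moves(
  increments=[
    {"grip":255,"xyz":[-2,0,0],"rotation":[0,0,6]},
    {"grip":255,"xyz":[-4,0,1],"rotation":[0,0,12]},
    {"grip":255,"xyz":[-5,0,1],"rotation":[0,0,18]},
    {"grip":255,"xyz":[-5,0,1],"rotation":[0,0,24.5]},
    {"grip":255,"xyz":[-5,0,1],"rotation":[0,0,24.5]},
  ],
)

```text
time: 16.2
ee_pos: [0.5428, 0.1555, 0.2468]
eef_rot: [0.749, -0.662, 0.003, -0.001]
ft_force: [0.4, 0.1, -6.7]
width: 0.0115
```

```bash
python3 - <<'E'
from kin import *
st();k=-.017
for l in(6,12,18,24,30,36,42): to(*pose(90,.1,k,l))
E
```

```text
{'time': 16.2, 'ee_pos': [0.5428, 0.1555, 0.2468], 'eef_rot': [0.7495, -0.662, 0.0026, -0.0008], 'ft_force': [0.4293, 0.1407, -6.7303], 'torque': [-0.1351, 0.2364, 0.0295], 'width': 0.0115, 'joint_positions': [-0.723, 0.176, 0.414, 1.59, -0.068, 1.3865, -1.7495]}
xyz [-7.2, -0.2, 0.2] rot [-0.3, 5.8, -0.0]
xyz [-14.1, -0.2, 1.2] rot [-0.3, 11.8, -0.0]
xyz [-20.9, -0.2, 3.0] rot [-0.3, 17.8, -0.1]
xyz [-27.5, -0.2, 5.5] rot [-0.3, 23.8, -0.1]
xyz [-33.7, -0.2, 8.7] rot [-0.3, 29.8, -0.1]
xyz [-39.6, -0.2, 12.5] rot [-0.3, 35.8, -0.1]
xyz [-45.1, -0.1, 16.9] rot [-0.3, 41.8, -0.1]
```

>>> apply_moves(
  increments=[
    {"grip":255,"xyz":[-4,0,0],"rotation":[0,3,0]},
    {"grip":255,"xyz":[-10,0,1],"rotation":[0,8,0]},
    {"grip":255,"xyz":[-16,0,2],"rotation":[0,13,0]},
    {"grip":255,"xyz":[-22,0,3.5],"rotation":[0,18.5,0]},
    {"grip":255,"xyz":[-27.5,0,5.5],"rotation":[0,24,0]},
  ],
)

```text
time: 16.82
ee_pos: [0.5394, 0.1836, 0.2411]
eef_rot: [0.734, -0.646, 0.159, 0.137]
ft_force: [0.1, 0.5, -6.9]
width: 0.0116
```

```bash
python3 - <<'E'
from kin import *
st();k=-.017
for l in(30,36,42): to(*pose(90,.1,k,l))
E
```

```text
{'time': 16.825, 'ee_pos': [0.5394, 0.1836, 0.2411], 'eef_rot': [0.7335, -0.6464, 0.1589, 0.1374], 'ft_force': [0.0587, 0.5453, -6.9081], 'torque': [1.2453, 0.4694, 0.0008], 'width': 0.0116, 'joint_positions': [-0.9331, 0.3186, 0.3655, 1.5027, 0.2691, 1.5277, -2.0559]}
xyz [-6.1, -0.2, 0.6] rot [-0.3, 5.8, 0.1]
xyz [-13.1, -0.2, 1.7] rot [-0.3, 11.8, 0.0]
xyz [-19.8, -0.2, 3.5] rot [-0.3, 17.8, 0.0]
```

>>> apply_moves(
  increments=[
    {"grip":255,"xyz":[-4,0,0],"rotation":[0,4,0]},
    {"grip":255,"xyz":[-9,0,1],"rotation":[0,8,0]},
    {"grip":255,"xyz":[-14,0,2],"rotation":[0,12.5,0]},
    {"grip":255,"xyz":[-20,0,3.5],"rotation":[0,17.8,0]},
    {"grip":255,"xyz":[-20,0,3.5],"rotation":[0,17.8,0]},
  ],
)

```text
time: 17.45
ee_pos: [0.536, 0.203, 0.2271]
eef_rot: [0.703, -0.615, 0.269, 0.237]
ft_force: [-0.6, 0.7, -5.9]
width: 0.0114
```

```bash
cat > look.py <<'E'
from kin import *
import sys
s=cam("side");c=cam("top");q=st();n=sys.argv[1]
cv2.imwrite(f"pics/s{n}.png",cv2.resize(s["img"][100:240,190:330],None,fx=4.2,fy=4.2,interpolation=cv2.INTER_CUBIC))
cv2.imwrite(f"pics/t{n}.png",cv2.resize(c["img"][150:250,220:340],None,fx=5,fy=5,interpolation=cv2.INTER_CUBIC))
E
python3 look.py 13
```

```text
{'time': 17.55, 'ee_pos': [0.5375, 0.2004, 0.2296], 'eef_rot': [0.7008, -0.6172, 0.2694, 0.2351], 'ft_force': [-0.3925, -1.2027, -6.0112], 'torque': [1.9429, 0.5299, -0.048], 'width': 0.0114, 'joint_positions': [-1.0498, 0.4931, 0.3659, 1.4323, 0.4351, 1.659, -2.1865]}
```

View pics/s13.png

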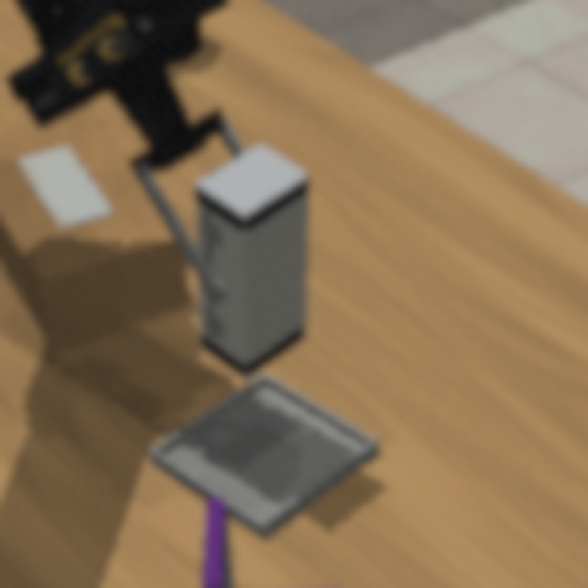

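View pics/t13.png

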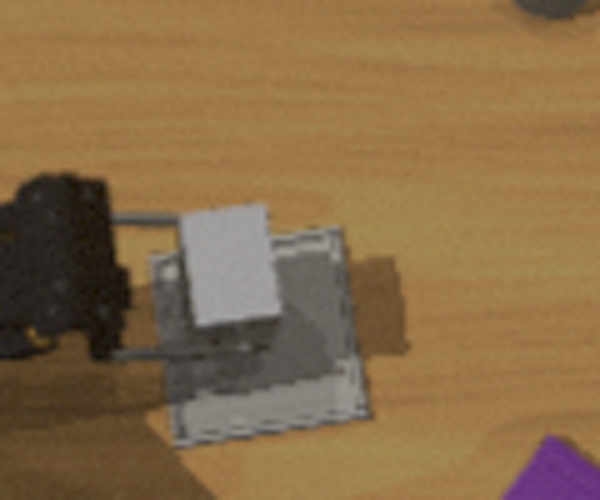

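The case hangs upright and aligned with the tray (top view: top face corners about (180,212), (267,203), (283,312), (196,326)). I'll check its position and tilt.

```bash
python3 - <<'E'
from kin import *
c=cam("top");s=cam("side")
T=lambda x,y:(220+(x+.5)/5-.5,150+(y+.5)/5-.5)
p=np.array([atz(c,T(*a),.255) for a in[(180,213),(267,203),(283,314),(196,326)]]);print(p.mean(0).round(4),[np.linalg.norm(p[i]-p[i-1]).round(4) for i in range(4)])
for cc in(c,s):
    W=cloud(cc);m=(abs(W[...,0]-C[0])<.05)&(abs(W[...,1]-C[1])<.05)&(W[...,2]>.235)&(W[...,2]<.28)
    Q=W[m];z0=np.median(Q[:,2]);Q=Q[abs(Q[:,2]-z0)<.012];cen_=Q.mean(0);n=np.linalg.svd(Q-cen_)[2][2];n*=np.sign(n[2]);print(len(Q),cen_.round(4),n.round(3),cv2.minAreaRect((Q[:,:2]*1000).astype(np.float32)))
for h in(.05,.02,.005,0,-.004): to(*pose(90,h,-.017,42))
E
```

```text
[0.5485 0.1484 0.255 ] [np.float64(0.0604), np.float64(0.0458), np.float64(0.0594), np.float64(0.0456)]
443 [0.5479 0.1522 0.253 ] [-0.041 -0.048  0.998] ((543.6004028320312, 165.38226318359375), (75.5082778930664, 80.26689147949219), 2.335059404373169)
381 [0.5411 0.1525 0.2516] [-0.073 -0.086  0.994] ((539.0828247070312, 164.7528533935547), (76.70280456542969, 87.01673889160156), 5.122580051422119)
xyz [-34.5, 0.6, 37.2] rot [-0.3, 0.1, -0.1]
xyz [-54.6, 0.7, 59.6] rot [-0.3, 0.1, -0.1]
xyz [-64.6, 0.8, 70.7] rot [-0.3, 0.1, -0.1]
xyz [-67.9, 0.8, 74.5] rot [-0.3, 0.1, -0.1]
xyz [-70.6, 0.8, 77.4] rot [-0.3, 0.1, -0.1]
```

Within about 7 mm of centre, and the top is at 0.253 m as expected. I'll lower it now.

>>> apply_moves(
  increments=[
    {"grip":255,"xyz":[-10,0,11],"rotation":[0,0,0]},
    {"grip":255,"xyz":[-23,0,25],"rotation":[0,0,0]},
    {"grip":255,"xyz":[-37,0,40],"rotation":[0,0,0]},
    {"grip":255,"xyz":[-48,0.5,52],"rotation":[0,0,0]},
    {"grip":255,"xyz":[-54,0.7,59],"rotation":[0,0,0]},
  ],
)

```text
time: 18.27
ee_pos: [0.5371, 0.2, 0.1491]
eef_rot: [0.7, -0.618, 0.27, 0.236]
ft_force: [0.4, 0.1, -6.8]
width: 0.0114
```

```bash
python3 look.py 14; python3 - <<'E'
from h import *
for h in(.015,.010,.005,0,-.003): to(*pose(90,h,-.017,42))
E
```

```text
{'time': 18.375, 'ee_pos': [0.5371, 0.2, 0.1495], 'eef_rot': [0.7, -0.6178, 0.2697, 0.2356], 'ft_force': [-0.3116, -0.5173, -5.9252], 'torque': [1.9191, 0.5843, -0.0496], 'width': 0.0114, 'joint_positions': [-1.0408, 0.5645, 0.3501, 1.5072, 0.4137, 1.5339, -2.2564]}
xyz [-3.2, -0.4, 3.4] rot [-0.2, 0.0, -0.0]
xyz [-6.6, -0.4, 7.1] rot [-0.2, 0.0, -0.0]
xyz [-9.9, -0.4, 10.8] rot [-0.2, 0.0, -0.0]
xyz [-13.3, -0.3, 14.5] rot [-0.2, 0.0, -0.0]
xyz [-15.3, -0.3, 16.7] rot [-0.2, 0.0, -0.0]
```

View pics/s14.png

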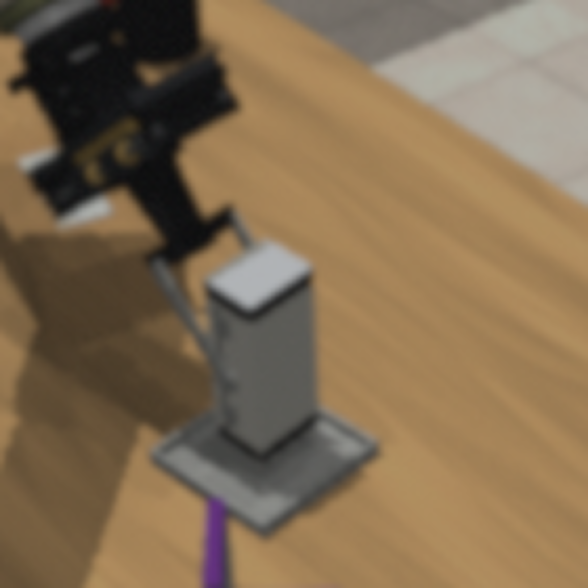

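Well inside the tray outline: the case's bottom centre is about (269,422), close to the expected (265,430). I'll descend slowly.

>>> apply_moves(
  increments=[
    {"grip":255,"xyz":[-2,0,2.2],"rotation":[0,0,0]},
    {"grip":255,"xyz":[-4,0,4.4],"rotation":[0,0,0]},
    {"grip":255,"xyz":[-6,0,6.6],"rotation":[0,0,0]},
    {"grip":255,"xyz":[-7.5,0,8.2],"rotation":[0,0,0]},
    {"grip":255,"xyz":[-9,0,9.8],"rotation":[0,0,0]},
  ],
)

```text
time: 19.0
ee_pos: [0.5371, 0.2001, 0.1361]
eef_rot: [0.7, -0.618, 0.27, 0.236]
ft_force: [0.0, 0.6, -7.4]
width: 0.0113
```

>>> apply_moves(
  increments=[
    {"grip":255,"xyz":[-1,0,1.1],"rotation":[0,0,0]},
    {"grip":255,"xyz":[-1.5,0,1.7],"rotation":[0,0,0]},
    {"grip":255,"xyz":[-2,0,2.2],"rotation":[0,0,0]},
  ],
)

```text
time: 19.38
ee_pos: [0.5374, 0.2003, 0.1336]
eef_rot: [0.7, -0.618, 0.27, 0.235]
ft_force: [0.0, 1.9, -1.9]
width: 0.0114
```

```bash
python3 - <<'E'
from h import *
st();to(*pose(90,0,-.017,42))
E
```

```text
{'time': 19.375, 'ee_pos': [0.5374, 0.2003, 0.1336], 'eef_rot': [0.7, -0.6179, 0.27, 0.2352], 'ft_force': [0.0305, 1.8985, -1.8908], 'torque': [1.3864, 0.4735, 0.0161], 'width': 0.0114, 'joint_positions': [-1.0387, 0.5819, 0.3468, 1.5176, 0.41, 1.5092, -2.2694]}
xyz [-2.5, 0.0, 2.9] rot [-0.3, 0.0, -0.1]
```

Contact has begun: the wrist load fell from -7.4 to -1.9 N. I'll go 1 mm more, then look.

>>> apply_moves(
  increments=[
    {"grip":255,"xyz":[-0.5,0,0.6],"rotation":[0,0,0]},
    {"grip":255,"xyz":[-0.7,0,0.8],"rotation":[0,0,0]},
    {"grip":255,"xyz":[-0.7,0,0.8],"rotation":[0,0,0]},
  ],
)

```text
time: 19.75
ee_pos: [0.5378, 0.2004, 0.1331]
eef_rot: [0.7, -0.618, 0.27, 0.235]
ft_force: [-0.1, 2.4, 3.0]
width: 0.0111
```

```bash
python3 look.py 15; python3 - <<'E'
from h import *
c=cam("top");s=cam("side")
for cc in(c,s):
    W=cloud(cc);m=(abs(W[...,0]-C[0])<.05)&(abs(W[...,1]-C[1])<.035)&(W[...,2]>.145)&(W[...,2]<.17)
    Q=W[m];cen_=Q.mean(0);n=np.linalg.svd(Q-cen_)[2][2];n*=np.sign(n[2]);print(len(Q),cen_.round(4),n.round(3))
E
```

```text
{'time': 19.85, 'ee_pos': [0.5377, 0.2003, 0.133], 'eef_rot': [0.6999, -0.6179, 0.2703, 0.235], 'ft_force': [-0.1876, 2.9458, 3.8611], 'torque': [0.6314, 0.3871, 0.0373], 'width': 0.0114, 'joint_positions': [-1.0387, 0.5827, 0.3468, 1.5178, 0.4102, 1.5079, -2.2702]}
372 [0.5487 0.1524 0.1577] [-0.017 -0.046  0.999]
292 [0.5439 0.1463 0.1556] [-0.031 -0.119  0.992]
```

View pics/s15.png

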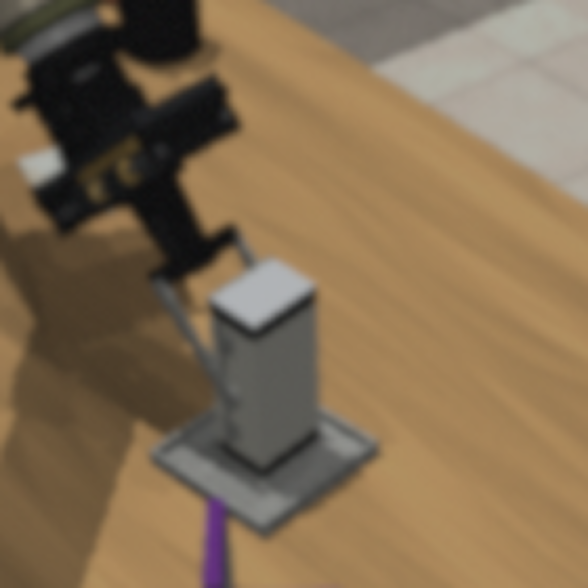

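View pics/t15.png

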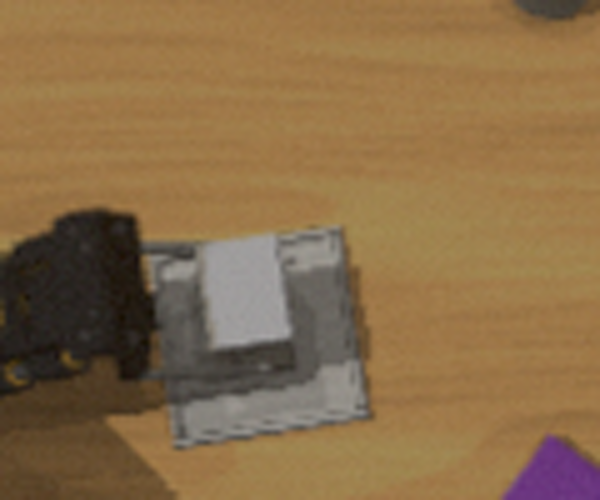

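```bash
cat > tilt.py <<'E'
from h import *
s=cam("side");W=cloud(s)
ay=np.array([-np.cos(np.radians(97.1)),-np.sin(np.radians(97.1)),0]);ax=np.array([-np.cos(y0),-np.sin(y0),0])
C0=np.array([.546,.151,.08]);X=W-C0
A=X@ay;Bx=X@ax;z=W[...,2]
for nm,p,o,hw in(("-y face",A,Bx,.024),("-x face",Bx,A,.018)):
    e0=.023 if nm=="-y face" else .03
    m=(abs(p-e0)<.014)&(abs(o)<hw)&(z>.03)&(z<.14)
    a=np.polyfit(z[m],p[m],1);k=abs(np.polyval(a,z[m])-p[m])<.004;a=np.polyfit(z[m][k],p[m][k],1)
    print(nm,m.sum(),k.sum(),"tilt deg",np.degrees(np.arctan(a[0])).round(2),"at mid",np.polyval(a,.08).round(4))
E
python3 tilt.py; python3 - <<'E'
from h import *
for a in((90,.0035,-.017,40),(90,.0035,-.017,38)): to(*pose(*a))
E
```

```text
-y face 323 321 tilt deg 3.22 at mid 0.0198
-x face 249 194 tilt deg 1.58 at mid 0.0275
xyz [2.6, 0.2, -0.1] rot [-0.3, -2.0, -0.1]
xyz [5.0, 0.2, -0.0] rot [-0.3, -4.0, -0.1]
```

The case leans about 3° past upright (toward -y), so I'll take the handle lean back by about 3° about the axle.

>>> apply_moves(
  increments=[
    {"grip":255,"xyz":[1.3,0,-0.2],"rotation":[0,-1,0]},
    {"grip":255,"xyz":[2.6,0,-0.3],"rotation":[0,-2,0]},
    {"grip":255,"xyz":[3.8,0,-0.3],"rotation":[0,-3,0]},
    {"grip":255,"xyz":[3.8,0,-0.3],"rotation":[0,-3,0]},
  ],
)

```text
time: 20.5
ee_pos: [0.538, 0.1971, 0.1358]
eef_rot: [0.707, -0.624, 0.251, 0.219]
ft_force: [0.4, 1.3, -0.4]
width: 0.0115
```

```bash
python3 tilt.py; python3 -c "
from h import *
st()"
```

```text
-y face 314 312 tilt deg 3.23 at mid 0.0196
-x face 252 198 tilt deg 1.37 at mid 0.0281
{'time': 20.55, 'ee_pos': [0.5379, 0.1974, 0.1357], 'eef_rot': [0.7067, -0.6241, 0.2516, 0.2188], 'ft_force': [-0.6919, 1.3635, -0.0451], 'torque': [0.8989, 0.4054, 0.0359], 'width': 0.0114, 'joint_positions': [-1.0192, 0.5456, 0.3434, 1.5365, 0.3894, 1.481, -2.2495]}
```

The tilt reading didn't change and the wrist force is about 0, so the case already stands flat and the 3° is camera bias. I'll open the gripper.

>>> apply_moves(
  increments=[
    {"grip":230,"xyz":[0,0,0],"rotation":[0,0,0]},
    {"grip":200,"xyz":[0,0,0],"rotation":[0,0,0]},
    {"grip":170,"xyz":[0,0,0],"rotation":[0,0,0]},
    {"grip":170,"xyz":[0,0,0],"rotation":[0,0,0]},
  ],
)

```text
time: 21.05
ee_pos: [0.5378, 0.1974, 0.1356]
eef_rot: [0.707, -0.624, 0.252, 0.219]
ft_force: [-0.4, 1.5, 0.9]
width: 0.0271
```

```bash
python3 tilt.py; python3 look.py 16
```

```text
-y face 330 316 tilt deg 0.95 at mid 0.0162
-x face 296 220 tilt deg 0.47 at mid 0.0264
{'time': 21.2, 'ee_pos': [0.5378, 0.1974, 0.1356], 'eef_rot': [0.7067, -0.624, 0.2515, 0.2188], 'ft_force': [0.4307, 1.3558, 0.4525], 'torque': [0.8163, 0.3854, 0.0092], 'width': 0.0286, 'joint_positions': [-1.0194, 0.5457, 0.3435, 1.5366, 0.3893, 1.481, -2.2494]}
```

View pics/s16.png

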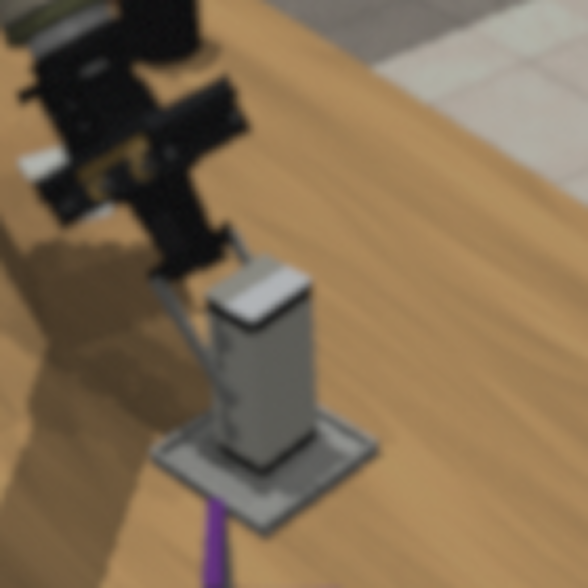

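The case settled flat (tilt reading 0.9°). I'll retreat along the fingers.

>>> apply_moves(
  increments=[
    {"grip":160,"xyz":[0,0,-6],"rotation":[0,0,0]},
    {"grip":160,"xyz":[0,0,-16],"rotation":[0,0,0]},
    {"grip":160,"xyz":[0,0,-30],"rotation":[0,0,0]},
    {"grip":160,"xyz":[0,0,-50],"rotation":[0,0,0]},
    {"grip":160,"xyz":[0,0,-70],"rotation":[0,0,0]},
  ],
)

```text
time: 21.82
ee_pos: [0.5321, 0.242, 0.1915]
eef_rot: [0.707, -0.624, 0.252, 0.218]
ft_force: [0.0, 0.5, -0.5]
width: 0.0322
```

```bash
python3 tilt.py; python3 look.py 17
```

```text
-y face 337 329 tilt deg 0.27 at mid 0.0147
-x face 302 224 tilt deg -0.02 at mid 0.0265
{'time': 21.975, 'ee_pos': [0.5324, 0.2422, 0.1909], 'eef_rot': [0.707, -0.624, 0.2517, 0.2178], 'ft_force': [-0.6213, 0.1893, 0.0438], 'torque': [0.655, 0.3113, -0.0625], 'width': 0.0325, 'joint_positions': [-1.0549, 0.5442, 0.3368, 1.411, 0.376, 1.6166, -2.2356]}
```

View pics/s17.png

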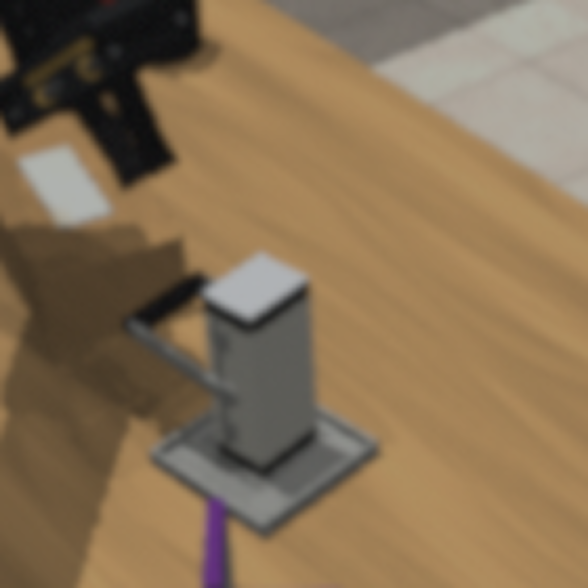

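View pics/t17.png

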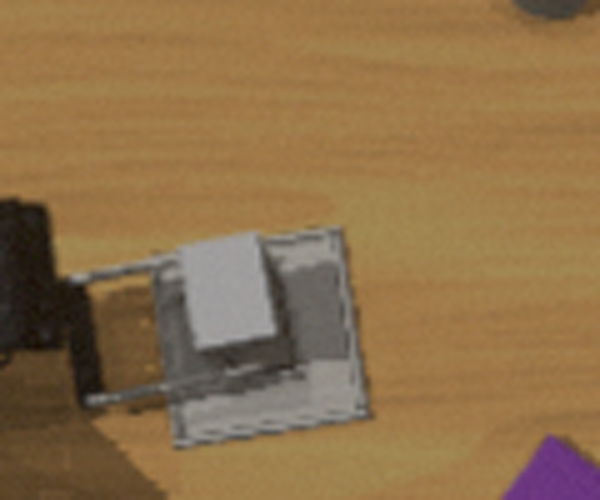

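The handle is drooping. I'll retreat further and check that the case settles.

>>> apply_moves(
  increments=[
    {"grip":160,"xyz":[0,0,-20],"rotation":[0,0,0]},
    {"grip":160,"xyz":[0,0,-50],"rotation":[0,0,0]},
    {"grip":160,"xyz":[0,0,-80],"rotation":[0,0,0]},
    {"grip":160,"xyz":[0,0,-90],"rotation":[0,0,0]},
    {"grip":160,"xyz":[0,0,-90],"rotation":[0,0,0]},
  ],
)

```text
time: 22.6
ee_pos: [0.5249, 0.2978, 0.2605]
eef_rot: [0.707, -0.624, 0.252, 0.218]
ft_force: [-0.2, 0.3, 0.4]
width: 0.0324
```

```bash
python3 tilt.py; python3 look.py 18;python3 - <<'E'
from h import *
c=cam("top");s=cam("side")
for cc in(c,s):
    W=cloud(cc);m=(abs(W[...,0]-C[0])<.05)&(abs(W[...,1]-C[1])<.045)&(W[...,2]>.145)&(W[...,2]<.17)
    Q=W[m];cen_=Q.mean(0);n=np.linalg.svd(Q-cen_)[2][2];n*=np.sign(n[2]);print(len(Q),cen_.round(4),n.round(3))
E
```

```text
-y face 343 334 tilt deg 0.19 at mid 0.0147
-x face 298 221 tilt deg -0.14 at mid 0.0264
{'time': 22.75, 'ee_pos': [0.5248, 0.297, 0.26], 'eef_rot': [0.7067, -0.624, 0.2517, 0.2187], 'ft_force': [-0.2034, 0.4116, -0.4983], 'torque': [0.6748, 0.2564, -0.0512], 'width': 0.0323, 'joint_positions': [-1.0888, 0.5763, 0.3329, 1.2149, 0.3612, 1.7927, -2.2096]}
375 [0.5496 0.1614 0.1567] [-0.006  0.007  1.   ]
280 [0.5448 0.1553 0.1541] [-0.032 -0.066  0.997]
```

View pics/s18.png

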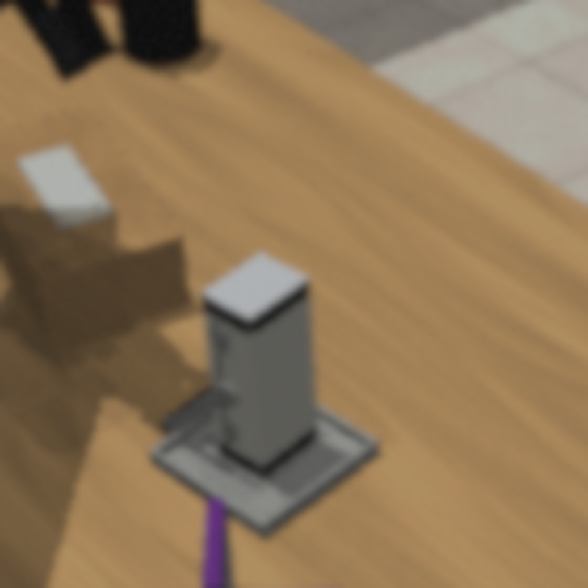

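View pics/t18.png

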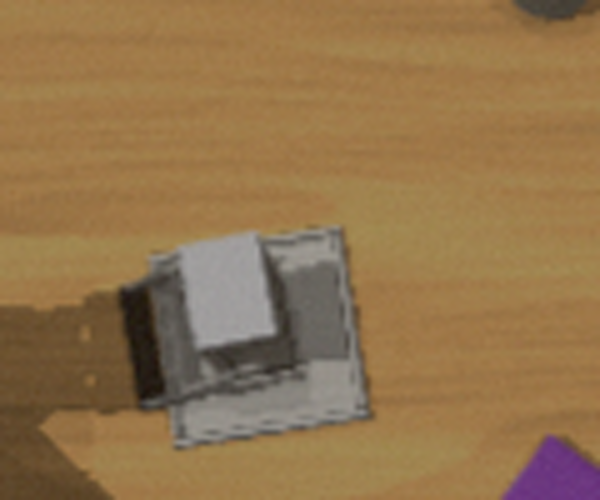

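The case stands upright and steady: tilt 0.2°/-0.1°, the same in two looks 0.8 s apart. The handle has swung down beside the tray rim. Last, I'll compare the whole scene with the start.

```bash
python3 - <<'E'
from h import *
c=cam("top");cv2.imwrite("pics/tend.png",c["img"]);st()
a=cv2.imread("pics/top0.png")
for nm,(u,v,w,h) in dict(bottle=(315,120,30,36),stapler=(462,190,36,48),label=(145,194,45,26)).items():
    t=a[v:v+h,u:u+w];R_=cv2.matchTemplate(c["img"][v-8:v+h+8,u-8:u+w+8],t,cv2.TM_CCOEFF_NORMED);_,m,_,l=cv2.minMaxLoc(R_);print(nm,round(m,3),(l[0]-8,l[1]-8))
E
```

```text
{'time': 22.9, 'ee_pos': [0.5248, 0.2975, 0.2605], 'eef_rot': [0.7068, -0.624, 0.2517, 0.2183], 'ft_force': [0.1409, -0.6479, -0.0256], 'torque': [0.7116, 0.2787, -0.0082], 'width': 0.0326, 'joint_positions': [-1.0889, 0.5762, 0.3327, 1.2138, 0.3612, 1.7931, -2.2096]}
bottle 0.995 (0, 0)
stapler 0.996 (0, 0)
label 0.104 (4, -8)
```

View pics/tend.png

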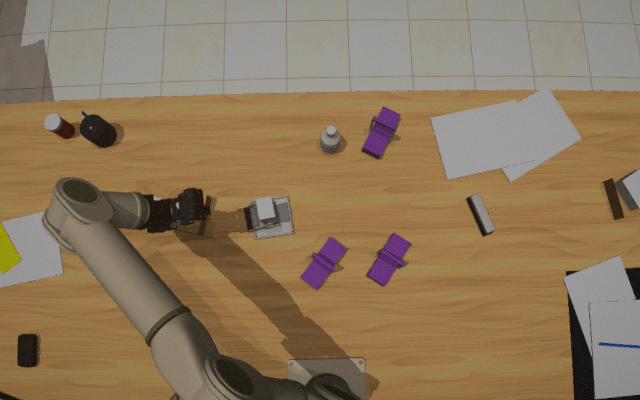

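```bash
python3 - <<'E'
from h import *
c=cam("side")
a=cv2.imread("pics/side0.png");u,v,w,h=180,142,56,38
R_=cv2.matchTemplate(c["img"][v-8:v+h+8,u-8:u+w+8],a[v:v+h,u:u+w],cv2.TM_CCOEFF_NORMED);_,m,_,l=cv2.minMaxLoc(R_);print(m,(l[0]-8,l[1]-8))
cv2.imwrite("pics/cmp.png",cv2.resize(np.hstack([a[100:200,160:260],c["img"][100:200,160:260]]),None,fx=4,fy=4))
E
```

```text
0.8296788334846497 (-1, -2)
```

View pics/cmp.png

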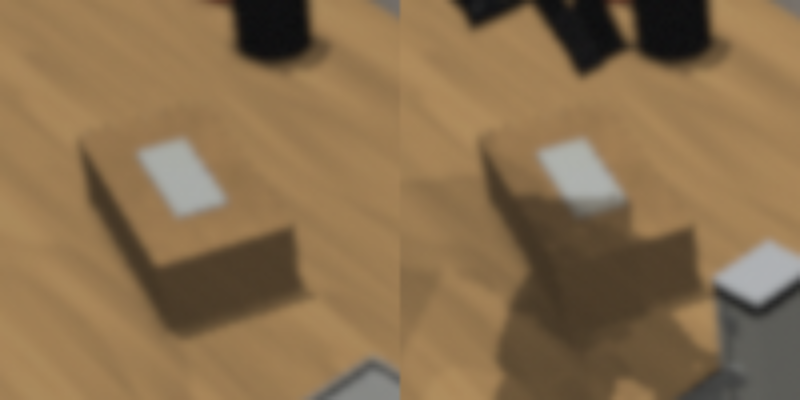

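The carton's corners and label are at the same pixels before and after (label (180,175) against (580,175), which is a 400 px panel offset). Only shadows differ. I'll hand in.

```bash
python3 -c "
from h import *
print(r.close_job())"
```

```text
the job is handed in; nothing more can be done
None
```

The case is standing upright on its heavy end inside the tray, released and steady. But I dropped it once on the way, so the job did not go cleanly.

- **Heavy end:** the end that first lay nearer the side camera sagged when I lifted the case. Depth readings agreed, and the same end sagged again on the second lift.
- **The drop:** my first pinch slipped while I was leaning and turning the case above the tray. It fell from about 10 cm and landed lying across the tray rim. The visible finger ends were about 20 mm further back than stated, so I think I had hold of only the bar's top edge.
- **Recovery:** I swept the handle upright and re-gripped the bar at full depth with 60 N. Then I lifted, turned and leaned the case, and lowered it slowly. Before release, wrist force changed from about -7 N (hanging) to about +4 N.
- **Last checks:**
  - **Case:** both side faces measured within 0.3° of vertical, the same in two looks about 0.8 s apart. The top is at about 0.155 m, as expected.
  - **Handle:** it swung down on its own after release and rests by the tray rim.
  - **Gripper:** it is clear of everything, with wrist force near zero.
  - **Bottle and stapler:** they match their starting positions exactly in the top view.
  - **Glove carton:** the gripper hid it from above, so the top-view match failed. The automatic side-view match was weak (0.83, shifted 1–2 pixels), with shadows across it. By eye, its corners and label have not moved.
- **Conflicting reading:** before release the case appeared to tilt about 3°, which I took for camera error. It fell to under 1° when I opened the gripper, so part of that tilt was probably real and the case settled slightly on release.

The arm's clock read about 23 s at hand-in.

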